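Load the tipping skip, pour the order into the tote and scan its label

ROBOT

A 6-joint arm with a two-finger parallel gripper is mounted at the origin on the work surface. World frame = base frame: x ahead of the robot, y to its left, z up, the work surface at z = 0. Lengths are in m, angles in rad, forces in N, time in s.
With the tool pointing down it reaches from about 0.4 to 0.925 m from the base axis. Payload 3.4 kg.
Tool frame: the origin (TCP) lies midway between the tips of the shut fingers; the grasp point (between the pads) lies 19 mm behind it; z points along the fingers, y is the line along which they close (so a half turn about z gives the same grasp; the last joint's range is limited). The gripper opens to 85 mm and grips with 20 to 120 N. Pads are 22 mm wide; open, the fingers measure 114 mm over their backs; the gripper's body (76 mm by 85 mm) begins 54 mm behind the grasp point. The pads swing forward as they close: fully open they stand 13 mm farther back than shut.
Start: joints at [-1.254, 0.307, 1.506, -0, 1.328, -0.073], TCP at [0.219, -0.532, 0.231] pointing down, gripper open.
Joint ranges: [-3.12, 3.12], [-1.05, 2.28], [0.14, 2.33], [-1.42, 4.57], [0.1, 2.73], [-2.68, 2.68]. Speed limits (rad/s): [2.57, 2.57, 3.14, 3.14, 3.14, 3.14].

INTERFACE

Orientations are given as a unit quaternion [x, y, z, w].
In Python, from cell import robot gives the robot as it stands.
- The arm moves only by the shell command python3 -m inch 'ROWS' [OPENING] [FORCE]. ROWS is JSON, a list that holds one entry, the list of rows, each a list of 6 numbers: the shift along the tool's x, y, z in mm, then the turn, a rotation vector about the tool's x, y, z in rad. In form: [[[x, y, z, rx, ry, rz], ...]]. A call has exactly 5 rows; each row shifts and turns the commanded pose from where the row before left it, along the tool's axes as they then stand; what a row does not reach is not made up. A row lasts 1/10 s, in which the tool goes at most 50 mm and 8.59 degrees, less where a joint would pass 70% of its speed; a pose out of reach is approached as far as the arm can. A call with a gripper value outside its range is refused whole. OPENING is the gripper command: -1 is shut, 1 is fully open, values between are in proportion, set as the call begins (- or left out, the last holds). The fingers move at their own pace and stop on an object; FORCE is the grip in N (left out, the last holds). Time passes only in rows, so rows that do not move let the fingers close, or fill a call up. It gives the time, the measured TCP pose, the force, the opening and the grip force at its end, in the units of the state.
- robot.read_state(): the state, without advancing time (a new reading comes with each control period).
- robot.capture(name): name is "scene" or "top" or "wrist"; returns a dict with "image" (420x560x3 uint8, red, green, blue), "z_map" (420x560 float32, m along the optical axis (not along the pixel's ray), 0 where there is no reading), "mtx" (3x3 intrinsics, pixels), "xyz" and "rotation" of the camera in the world; the wrist camera has in their place "hand_eye" (4x4, takes a point from camera to tool coordinates, whose origin is the TCP and whose axes are the flange's). Camera axes: x right, y down, z forward; pixel columns grow to the right and rows downward; lengths in m; the calibration is good to about 2 mm. A picture is of the moment at which its call begins: read the wrist's pose just before it.
- robot.close_job(): hands the job in; it is judged then, once.
The state is a dict: "time_s": time; "joints": joint angles; "dq": joint speeds; "tau": joint torques, N m; "ee_pos": TCP position; "ee_rot": TCP orientation; "contact_force": force on the tool from outside, world axes, zero at the start; "torque": the same for the moment, N m; "width": opening from 0.0 (shut) to 1.0 (fully open); "grip_force": force on a finger pad.
Only numpy, scipy, OpenCV 4.12 (cv2) and the standard library are available. Lean on these libraries where they do the work, as an engineer would, in place of code of your own. Each camera call takes 0.05 s, during which the arm holds its last target. There are 200 camera calls.

TASK

Put every one of the order's items (spice tins, small cartons and plastic cases; their number varies) from the bench into the yellow tipping skip; only once all of them are in it, swing the skip by its red bar past its detent right over, so that it pours them into the blue tote, then ease it back upright without letting it bang shut, with all items left in the tote. After that pick up the scanner, hold it steady for a full second with its red window squarely facing the middle of the tote's barcode label from a few centimetres away, and lay it back on the middle of its black mat; leave the other things on the bench where they are.

Things in the scene. Friction and masses are not known exactly. Their poses are not given: they have to be found in the camera images.
- tin_a: spice tin, bare metal with red lid and paper band, box 44 x 44 x 56 mm (x, y, z), 60-130 g; origin: centre of the underside as it stands at the start, z up through its height. Loose; may be absent (None)
- tin_b: spice tin, bare metal with green lid and paper band, box 44 x 44 x 56 mm (x, y, z), 60-130 g; origin: centre of the underside as it stands at the start, z up through its height. Loose; may be absent (None)
- carton_a: small brown carton with a white label, box 56 x 40 x 36 mm (x, y, z), about 60 g; origin: centre of the underside as it stands at the start, z up through its height. Loose; may be absent (None)
- carton_b: small brown carton with an orange label, box 56 x 40 x 36 mm (x, y, z), about 60 g; origin: centre of the underside as it stands at the start, z up through its height. Loose; may be absent (None)
- case_a: red plastic case, box 50 x 50 x 28 mm (x, y, z), about 70 g; origin: centre of the underside as it stands at the start, z up through its height. Loose; may be absent (None)
- case_b: white plastic case, box 50 x 50 x 28 mm (x, y, z), about 70 g; origin: centre of the underside as it stands at the start, z up through its height. Loose; may be absent (None)
- stand: grey fixed pedestal of the skip. Origin: on the table straight under the middle of the skip's hinge axis, which runs along the stand's x, 150 mm above the table; the skip tips to the stand's +y. Pedestal box: 180 mm wide (x), y=-125 to -10 mm, 150 mm high; side posts at x=+-107 mm, 170 mm high
- skip (a joint): hinge angle of the yellow tipping skip: 0 = upright on its stop; grows as it tips to the stand's +y; 1.6 rad = fully tipped (stop), pouring into the tote. Over-centre detent: upright, its weight holds it (lifting the bar takes about 3 N empty, 5 N loaded); past about 0.7 rad it falls over by itself, and coming back below that it falls shut and bangs unless held. Lightly damped
- skip_floor (a point): middle of the skip's flat inner floor, 180 (x) by 116 (y) mm; moves with the skip; axes as the stand's when upright, then at stand y=-50 mm, 180 mm above the table. Back wall (-y) and side walls are 4 mm thick and end 75 mm above the floor; on +y there is no wall but a pouring lip, 60 mm long, rising at 30 degrees
- skip_bar (a point): middle of the skip's red grab bar: round, 12 mm thick, along the skip's x, 100 mm free between its arms; moves with the skip. From the hinge axis when upright: y=-155, z=+110 mm (260 mm above the table), 43 mm out from the back wall. It swings up over the axis on a 190 mm radius; fully tipped: y=+114, z=+151 mm from the axis
- tote: fixed blue open tote, outside 220 x 220 x 100 mm, 4 mm walls, standing at the stand's +y side where the skip pours. Origin: centre of the underside
- tote_in (a point): centre of the tote's inner floor; axes as the tote's
- label (a point): centre of the white barcode label (80 mm wide, 50 mm high) on the tote's -x face, which looks towards the robot, 55 mm above the table and 20 mm to the tote's +y of the face's middle; its paper folds over the tote's rim, so it shows from above. Its x axis points into the tote, square to the label; z up
- scanner: grey handheld barcode scanner, plain bar 110 x 36 x 28 mm (x, y, z), 140 g, lying on its mat, loose. Origin: centre of its underside; +x points to the end with the black collar and red window, out of which it reads
- window (a point): centre of the scanner's red reading window, on its +x end face, 55 mm ahead of and 14 mm above the scanner's origin; x axis = reading direction. It reads a label 25 to 130 mm ahead, within about 20 mm of its line and 20 degrees of square
- mat: scanner's black rubber mat, 150 x 90 x 4 mm, fixed to the table. Origin: centre of its underside
- mug: white mug, 76 mm wide, 90 mm high; bystander, not part of the job. Origin: underside centre
- tape: brown tape roll, 90 mm across, 45 mm high; bystander, not part of the job. Origin: underside centre
- spray: white bottle, 60 mm across, 170 mm high; bystander, not part of the job. Origin: underside centre
- spoon: wooden spoon, 260 mm long, lying; bystander, not part of the job. Origin: underside, middle
- jar: amber jar, 60 mm across, 70 mm high; bystander, not part of the job. Origin: underside centre
- spatula: spatula, 240 mm long, lying; bystander, not part of the job. Origin: underside, middle

How it is judged:
By the outcome, as a careful person would: the job done as asked, in the order asked, and still so for the second after the job is handed in, with the robot touching nothing.
Of tin_a, tin_b, carton_a, carton_b, case_a, case_b only 4 to 6 are there at a start; the rules pass over those that are not, and their reading is None.
At some moment in a run one of tin_a, tin_b, carton_a, carton_b, case_a, case_b, scanner may be knocked a few centimetres aside while the robot is not near it.
Once in a run the grip may slacken for a moment while it holds something.
It also fails if it takes over 210 s, if anything falls off the work surface, if the arm or the gripper's body presses on something with over 40 N, if the wrist force passes 120 N, or if a joint passes its speed limit or range.

## Working session

There is one attempt and no reset: what is moved stays moved. The work goes in short steps, Python scripts to look and compute and a shell command to move; the robot and the scene stay as the last step left them, time stands still between calls to the robot, and variables do not carry over. Pictures are saved under pics/ and viewed, at most 14 in all, crops included, and the job is handed in when it is done.

```bash
ls; mkdir -p pics; python3 - <<'E'
from cell import robot
import cv2,pickle
s=robot.read_state();print(s)
for n in("scene","top"):
    c=robot.capture(n);pickle.dump(c,open(n+".pkl","wb"))
    cv2.imwrite(f"pics/{n}0.png",cv2.resize(c["image"][:,:,::-1],(800,600),interpolation=cv2.INTER_CUBIC))
    print(n,c["mtx"],c["xyz"],c["rotation"])
E
```

```text
pics
{'time_s': 0.0, 'joints': array([-1.25351970e+00,  3.07562149e-01,  1.50766757e+00, -3.84928412e-06,
        1.32841227e+00, -7.34925662e-02]), 'dq': array([ 0.00050245, -0.00041252,  0.00036682,  0.00021868,  0.00181414,
       -0.00036852]), 'tau': array([-7.97421376e-05, -4.57556677e+01, -2.51913875e+01, -9.84915914e-05,
        1.33836127e-02,  1.29173165e-05]), 'ee_pos': array([ 0.21877832, -0.53099567,  0.23038946]), 'ee_rot': array([ 9.80972470e-01,  1.94144180e-01, -1.26443749e-04, -1.01683734e-03]), 'contact_force': array([0.33724063, 0.42151284, 0.06120039]), 'torque': array([ 0.0238805 ,  0.00907956, -0.02922729]), 'grip_force': 0.0, 'width': 1.000746644193521}
scene [[459.45315861   0.         279.18081842]
 [  0.         459.45315861 209.29114379]
 [  0.           0.           1.        ]] [ 0.86595449 -0.57972394  1.34120255] [ 0.93434229  0.24238878 -0.06471395 -0.2531092 ]
top [[533.21996421   0.         279.12002534]
 [  0.         533.21996421 211.54402662]
 [  0.           0.           1.        ]] [0.39062712 0.02988529 1.82616407] [-0.70550645  0.70742227 -0.03140401  0.02877779]
```

View pics/scene0.png

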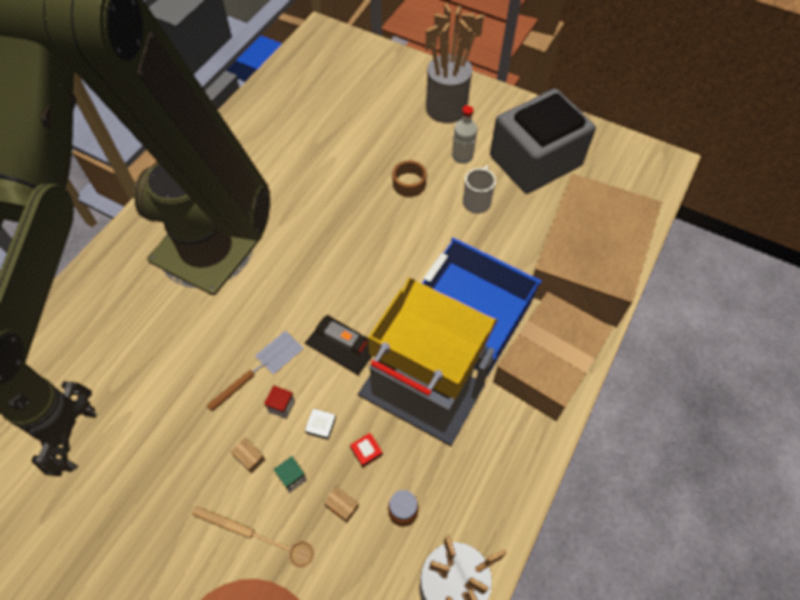

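View pics/top0.png

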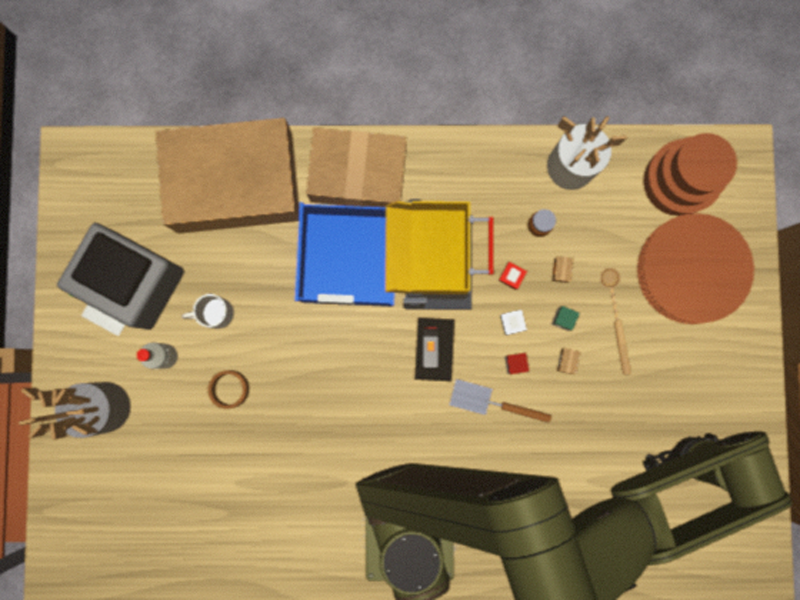

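All six items are there: tin_a (513,275), case_b (514,322), case_a (517,363), cartons (564,269) and (569,361), tin_b (567,318). The scanner is on its mat (432,345), the skip is yellow with its bar at (490,245), and the tote's label shows at (335,298). The bystanders are farther away.

```bash
cat > h.py <<'E'
import numpy as np,cv2,sys
from scipy.spatial.transform import Rotation as R
from cell import robot
def cloud(c,s=None):
    z=c["z_map"];v,u=np.indices(z.shape);K=c["mtx"]
    P=np.stack([(u-K[0,2])/K[0,0]*z,(v-K[1,2])/K[1,1]*z,z],-1)
    if "hand_eye" in c:
        H=c["hand_eye"];P=P@H[:3,:3].T+H[:3,3];return P@R.from_quat(s["ee_rot"]).as_matrix().T+s["ee_pos"]
    return P@R.from_quat(c["rotation"]).as_matrix().T+c["xyz"]
def blobs(P,img,lo,hi,x0,x1,y0,y1,minpx=15):
    m=((P[...,2]>lo)&(P[...,2]<hi)&(P[...,0]>x0)&(P[...,0]<x1)&(P[...,1]>y0)&(P[...,1]<y1)).astype(np.uint8)
    n,l=cv2.connectedComponents(m)
    for i in range(1,n):
        k=l==i
        if k.sum()<minpx: continue
        q=P[k];zt=np.percentile(q[:,2],90);t=q[q[:,2]>zt-.012]
        (c,s,a)=cv2.minAreaRect((t[:,:2]*1000).astype(np.float32))
        vv,uu=np.nonzero(k)
        print("px(%d,%d)"%(uu.mean(),vv.mean()),"c",np.round(c,0),"size",np.round(s,0),"ang %.0f"%a,"z %.3f"%zt,"rgb",img[k].mean(0).astype(int),k.sum())
def goto(x,y,z,yaw=None):
    """shift still to go in present tool axes (mm) and turn about tool z (rad); yaw = world heading (deg) of closing line, mod 180"""
    s=robot.read_state();M=R.from_quat(s["ee_rot"])
    d=M.inv().apply(np.array([x,y,z])-s["ee_pos"])*1000
    print("shift",np.round(d,1),end=" ")
    if yaw is not None:
        Y=M.as_matrix()[:,1];c=np.degrees(np.arctan2(Y[1],Y[0]));t=-((yaw-c+90)%180-90)
        print("rz %.3f"%np.radians(t),"j6 %.2f"%s["joints"][5],end="")
    print()
def st():
    s=robot.read_state();print(round(s["time_s"],2),np.round(s["ee_pos"],4),R.from_quat(s["ee_rot"]).as_matrix().round(3).tolist(),np.round(s["joints"],2),"w %.2f"%s["width"],"g %.1f"%s["grip_force"],np.round(s["contact_force"],1))
E
python3 - <<'E'
import pickle,numpy as np
from h import *
for n in("top","scene"):
    c=pickle.load(open(n+".pkl","rb"));P=cloud(c);print(n)
    if n=="top":
        for u,v in((412,340),(412,370)): 
            print(P[int(v*.7),int(u*.7)])
    blobs(P,c["image"],.012,.075,.3,.8,-.5,.02)
    print("skip/tote");blobs(P,c["image"],.08,.4,.3,1,-.25,.4)
E
python3 -c "
import cv2
a=cv2.imread('pics/top0.png')[190:400,280:650]
cv2.imwrite('pics/crop1.png',cv2.resize(a,(800,454),interpolation=cv2.INTER_CUBIC))"
```

```text
top
[ 4.58927401e-01 -7.27921751e-03 -9.81409912e-05]
[ 0.38390961 -0.00692008  0.00178206]
px(379,155) c [ 734. -318.] size [50. 53.] ang 45 z 0.072 rgb [138 127 123] 277
px(393,188) c [ 624. -369.] size [42. 56.] ang 83 z 0.040 rgb [179 141  90] 219
px(359,192) c [ 610. -249.] size [51. 50.] ang 59 z 0.033 rgb [219 111  93] 226
px(303,208) c [555. -61.] size [33.  1.] ang 89 z 0.046 rgb [71 68 63] 19
px(320,210) c [ 554. -109.] size [ 1. 50.] ang 0 z 0.049 rgb [77 74 70] 45
px(310,212) c [540. -81.] size [30. 21.] ang 90 z 0.018 rgb [86 84 82] 27
px(289,215) c [533. -13.] size [ 1. 47.] ang 1 z 0.061 rgb [88 80 65] 27
px(396,222) c [ 505. -370.] size [47. 46.] ang 69 z 0.060 rgb [ 79 113  83] 225
px(359,225) c [ 497. -248.] size [49. 50.] ang 13 z 0.032 rgb [227 226 220] 226
px(301,246) c [427. -51.] size [ 38. 115.] ang 89 z 0.036 rgb [122 110  96] 383
px(398,252) c [ 405. -377.] size [41. 56.] ang 78 z 0.039 rgb [181 144  94] 219
px(361,254) c [ 400. -253.] size [45. 46.] ang 8 z 0.060 rgb [159  56  39] 209
skip/tote
px(183,118) c [848. 340.] size [224. 140.] ang 5 z 0.124 rgb [1
[... 683 characters left out ...]
 size [40. 59.] ang 77 z 0.041 rgb [168 132  87] 310
px(203,331) c [ 505. -370.] size [45. 46.] ang 66 z 0.061 rgb [ 77 106  80] 329
px(238,352) c [ 622. -369.] size [41. 57.] ang 83 z 0.040 rgb [172 134  88] 337
px(282,355) c [ 732. -319.] size [49. 54.] ang 29 z 0.073 rgb [132 122 122] 416
px(171,369) c [ 476. -496.] size [ 8. 44.] ang 90 z 0.022 rgb [186 147  95] 34
px(195,380) c [ 547. -484.] size [88. 31.] ang 0 z 0.018 rgb [185 147  97] 72
px(215,381) c [ 605. -463.] size [ 9. 35.] ang 78 z 0.018 rgb [172 136  89] 26
skip/tote
px(337,222) c [644. -65.] size [220. 189.] ang 89 z 0.234 rgb [151 120  56] 9303
px(388,244) c [860. 120.] size [225. 161.] ang 84 z 0.095 rgb [180 140  93] 3523
```

View pics/crop1.png

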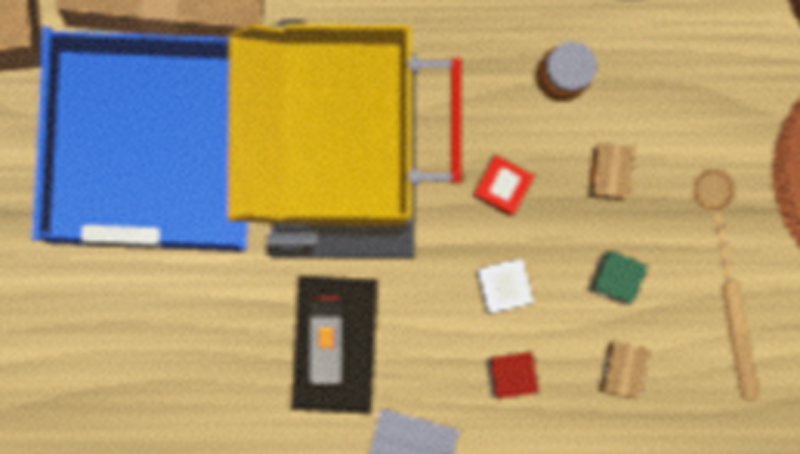

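```bash
python3 - <<'E'
import pickle,numpy as np
from h import *
for n in("top","scene"):
    c=pickle.load(open(n+".pkl","rb"));P=cloud(c);I=c["image"].astype(int);print(n)
    X,Y,Z=P[...,0],P[...,1],P[...,2]
    hsv=cv2.cvtColor(c["image"],cv2.COLOR_RGB2HSV)
    red=(I[...,0]>130)&(I[...,1]<60)&(Z>.2)&(X>.4)&(X<.9)&(Y<0)&(Y>-.4)
    p=P[red];print("bar n",len(p),"med",np.median(p,0).round(4),"xr",p[:,0].min(),p[:,0].max(),"fit y=a x+b",np.polyfit(p[:,0],p[:,1],1))
    yel=(hsv[...,0]>18)&(hsv[...,0]<32)&(hsv[...,1]>180)&(X>.4)&(X<.9)&(Y<.1)&(Y>-.3)
    for lo,hi in((.172,.19),(.235,.27)):
        p=P[yel&(Z>lo)&(Z<hi)]
        if len(p)>10: print("yel",lo,len(p),cv2.minAreaRect((p[:,:2]*1000).astype(np.float32)),"z",np.median(p[:,2]))
    bl=(hsv[...,0]>100)&(hsv[...,0]<125)&(hsv[...,1]>120)&(X>.4)&(X<.95)
    p=P[bl&(Z>.085)&(Z<.115)&(Y<.4)];print("rim",len(p),cv2.minAreaRect((p[:,:2]*1000).astype(np.float32)))
    p=P[bl&(Z<.02)&(Z>-.01)&(Y<.4)];print("floor",len(p),cv2.minAreaRect((p[:,:2]*1000).astype(np.float32)))
    w=(I.min(-1)>200)&(Z>.06)&(Z<.12)&(Y>.05)&(Y<.3)&(X>.4)&(X<.7);p=P[w];print("label",len(p),p.mean(0).round(3),p.min(0).round(3),p.max(0).round(3))
    # mat & scanner
    k=(hsv[...,2]<60)&(Z<.02)&(X>.3)&(X<.53)&(Y<.0)&(Y>-.15);p=P[k]
    print("mat",cv2.minAreaRect((p[:,:2]*1000).astype(np.float32)))
    print("scanner");blobs(P,c["image"],.022,.05,.33,.50,-.12,-.005)
E
python3 -m inch '[[[0,0,0,0,0,0.13],[0,0,0,0,0,0.13],[0,0,0,0,0,0.131],[0,0,0,0,0,0],[0,0,0,0,0,0]]]' 1 40
python3 -c "
from h import *
st();goto(.4,-.253,.2,8)"
```

```text
top
bar n 58 med [ 0.643  -0.166   0.2637] xr 0.5866836707072398 0.6978652463797448 fit y=a x+b [-0.01237383 -0.15869066]
yel 0.172 2336 ((643.493896484375, -45.416282653808594), (150.0126495361328, 185.52206420898438), 89.38549041748047) z 0.17920012045023592
yel 0.235 289 ((644.3702392578125, -41.055335998535156), (163.67164611816406, 188.59129333496094), 89.23116302490234) z 0.24991326427294847
rim 343 ((650.6058349609375, 144.69998168945312), (219.9931640625, 224.43630981445312), 87.39350128173828)
floor 3218 ((657.2368774414062, 144.07542419433594), (209.62881469726562, 206.09356689453125), 87.43582153320312)
label 98 [0.549 0.169 0.1  ] [0.543 0.131 0.089] [0.557 0.206 0.113]
mat ((434.5299072265625, -61.05561065673828), (80.52445983886719, 141.97145080566406), 86.78433990478516)
scanner
px(301,246) c [427. -51.] size [ 38. 115.] ang 89 z 0.036 rgb [124 112  97] 359
scene
bar n 167 med [ 0.6409 -0.1695  0.2667] xr 0.5844607065763411 0.700362435135412 fit y=a x+b [-0.01575071 -0.15911641]
yel 0.172 2047 ((637.618896484375, -53.45330047607422), (144.03627014160156, 173.2466125488
[... 314 characters left out ...]
5234375, 174.99978637695312), (158.6698760986328, 203.24844360351562), 86.6875991821289)
label 71 [0.546 0.166 0.103] [0.54  0.129 0.098] [0.553 0.206 0.108]
mat ((433.66986083984375, -65.25333404541016), (80.78134155273438, 140.9282684326172), 83.85508728027344)
scanner
px(238,233) c [425. -52.] size [ 38. 117.] ang 89 z 0.037 rgb [105  88  76] 406
time_s: 0.6
ee_pos: [0.2189, -0.5314, 0.2309]
ee_rot: [1.0, 0.001, -0.0, -0.0]
contact_force: [0.4, -0.5, 0.1]
width: 1.002
grip_force: 0.0
0.6 [ 0.2189 -0.5314  0.2309] [[1.0, 0.003, -0.0], [0.003, -1.0, 0.001], [-0.0, -0.001, -1.0]] [-1.25  0.31  1.51  0.    1.33  0.31] w 1.00 g 0.0 [ 0.4 -0.5  0.1]
shift [ 181.9 -277.9   31.1] rz 1.434 j6 0.31
```

```bash
python3 -m inch '[[[39,-28,0,0,0,0],[39,-28,0,0,0,0],[39,-28,0,0,0,0],[39,-28,0,0,0,0],[39,-28,0,0,0,0]]]' 1 40 >/dev/null
python3 -m inch '[[[39,-28,0,0,0,0],[39,-28,0,0,0,0],[39,-28,0,0,0,0],[39,-28,0,0,0,0],[39,-28,0,0,0,0]]]' >/dev/null
python3 -m inch '[[[0,0,30,0,0,0.13],[0,0,30,0,0,0.13],[0,0,30,0,0,0.13],[0,0,30,0,0,0.13],[0,0,0,0,0,0]]]' >/dev/null
python3 - <<'E'
from h import *
st();goto(.61,-.249,.001,60)
s=robot.read_state();c=robot.capture("wrist");cv2.imwrite("pics/w1.png",c["image"][:,:,::-1]);P=cloud(c,s)
blobs(P,c["image"],.014,.045,.5,.72,-.33,-.18,200)
print(c["hand_eye"].round(3))
E
```

```text
2.1 [ 0.6056 -0.2499  0.1064] [[0.869, -0.495, -0.009], [-0.495, -0.869, 0.004], [-0.01, 0.001, -1.0]] [-0.46  0.53  1.48 -0.    1.15  1.63] w 1.00 g 0.0 [-0.8 -0.7 -0.6]
shift [  4.4  -3.  105.4] rz 0.005 j6 1.63
px(276,24) c [ 709. -310.] size [40. 10.] ang 70 z 0.044 rgb [72 46 26] 1198
px(274,205) c [ 608. -251.] size [50. 50.] ang 62 z 0.029 rgb [185  94  81] 4800
px(333,307) c [ 508. -248.] size [27. 51.] ang 13 z 0.029 rgb [160 163 148] 2040
[[ 0.002 -0.961 -0.275  0.069]
 [ 1.     0.001  0.002  0.001]
 [-0.001 -0.275  0.961 -0.142]
 [ 0.     0.     0.     1.   ]]
```

View pics/w1.png

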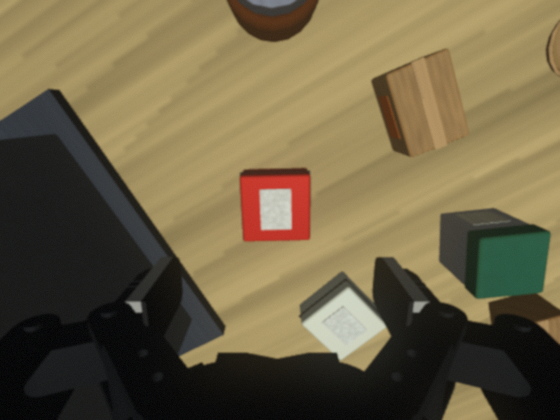

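The wrist picture shows case_a (275,205) squared up with the fingers. I'll descend and grasp it.

```bash
python3 -m inch '[[[2,0,25,0,0,0],[0,0,25,0,0,0],[0,0,25,0,0,0],[0,0,15,0,0,0],[0,0,12,0,0,0]]]' >/dev/null
python3 -c "
from h import *
st();goto(.608,-.251,.001,61)"
```

```text
2.65 [ 0.6116 -0.2532  0.0098] [[0.869, -0.495, 0.002], [-0.495, -0.869, -0.001], [0.002, -0.0, -1.0]] [-0.46  0.64  1.55  0.    0.95  1.63] w 1.00 g 0.0 [ 0.5  0.3 -0.1]
shift [-4.3 -0.1  8.8] rz -0.012 j6 1.63
```

```bash
python3 -m inch '[[[-3,0,4,0,0,0],[0,0,1,0,0,0],[0,0,0,0,0,0],[0,0,0,0,0,0],[0,0,0,0,0,0]]]' 1
python3 -m inch '[[[0,0,0,0,0,0],[0,0,0,0,0,0],[0,0,0,0,0,0],[0,0,0,0,0,0],[0,0,0,0,0,0]]]' -1 40
python3 -m inch '[[[0,0,0,0,0,0],[0,0,0,0,0,0],[0,0,0,0,0,0],[0,0,0,0,0,0],[0,0,0,0,0,0]]]' -1 40
```

```text
time_s: 3.15
ee_pos: [0.6088, -0.2515, 0.0052]
ee_rot: [0.966, -0.257, 0.001, 0.0]
contact_force: [-0.2, 0.4, -0.2]
width: 1.003
grip_force: 0.0
time_s: 3.65
ee_pos: [0.6085, -0.2514, 0.0047]
ee_rot: [0.966, -0.257, 0.0, 0.0]
contact_force: [0.1, 0.0, 3.3]
width: 0.576
grip_force: 42.5
time_s: 4.15
ee_pos: [0.6086, -0.2514, 0.0047]
ee_rot: [0.966, -0.257, 0.0, 0.0]
contact_force: [0.3, -0.1, 5.5]
width: 0.575
grip_force: 42.7
```

```bash
python3 -m inch '[[[0,0,-30,0,0,0],[0,0,-45,0,0,-0.1],[0,0,-48,0,0,-0.13],[0,0,-48,0,0,-0.13],[0,0,-48,0,0,-0.14]]]' -1 40
python3 -m inch '[[[0,0,-48,0,0,0],[0,0,-28,0,0,0],[0,-45,0,0,0,0],[-7,-48,0,0,0,0],[-7,-48,0,0,0,0]]]' 
python3 -m inch '[[[0,-46,0,0,0,0],[0,0,0,0,0,0],[0,0,0,0,0,0],[0,0,0,0,0,0],[0,0,0,0,0,0]]]' 
python3 -c "
from h import *
st();goto(.594,-.064,.187,89)"
```

```text
time_s: 4.65
ee_pos: [0.6073, -0.2508, 0.2241]
ee_rot: [1.0, -0.007, -0.001, -0.0]
contact_force: [1.0, -1.1, -0.7]
width: 0.579
grip_force: 41.9
time_s: 5.15
ee_pos: [0.5964, -0.1089, 0.2985]
ee_rot: [1.0, -0.011, -0.001, -0.0]
contact_force: [0.5, 0.4, -1.0]
width: 0.576
grip_force: 42.0
time_s: 5.65
ee_pos: [0.598, -0.0653, 0.2988]
ee_rot: [1.0, -0.011, -0.0, 0.0]
contact_force: [0.1, -0.9, -0.8]
width: 0.58
grip_force: 27.4
5.65 [ 0.598  -0.0653  0.2988] [[1.0, -0.022, -0.001], [-0.022, -1.0, -0.0], [-0.001, 0.0, -1.0]] [-0.18  0.3   1.34 -0.    1.5   1.41] w 0.58 g 27.4 [ 0.1 -0.9 -0.8]
shift [ -3.9  -1.3 111.8] rz -0.004 j6 1.41
```

```bash
python3 -m inch '[[[-4,-1,0,0,0,0],[0,0,35,0,0,0],[0,0,35,0,0,0],[0,0,25,0,0,0],[0,0,11,0,0,0]]]' -1 60
python3 -m inch '[[[0,0,5,0,0,0],[0,0,1,0,0,0],[0,0,0,0,0,0],[0,0,0,0,0,0],[0,0,0,0,0,0]]]' -1 60
python3 -c "
from h import *
s=robot.read_state();c=robot.capture('wrist');cv2.imwrite('pics/w2.png',c['image'][:,:,::-1])"
```

```text
time_s: 6.15
ee_pos: [0.5924, -0.0616, 0.1912]
ee_rot: [1.0, -0.011, -0.002, -0.002]
contact_force: [-1.7, 11.0, 8.2]
width: 0.572
grip_force: 67.5
time_s: 6.65
ee_pos: [0.5934, -0.0604, 0.1869]
ee_rot: [1.0, -0.011, -0.001, -0.003]
contact_force: [-0.1, 8.3, -3.1]
width: 0.567
grip_force: 68.0
```

View pics/w2.png

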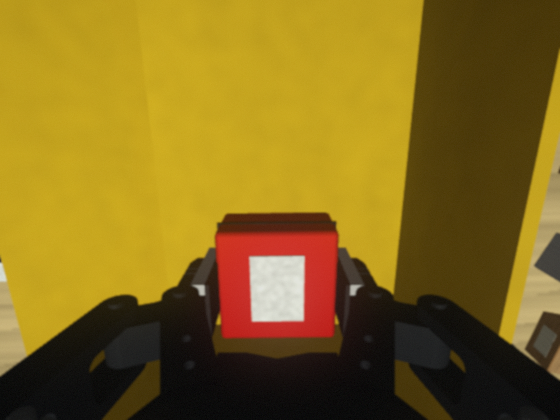

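Case_a is in the skip, but a knuckle is brushing the back wall with about 8 N. I'll move toward the lip before releasing.

```bash
python3 -m inch '[[[0,-8,-2,0,0,0],[0,-8,0,0,0,0],[0,0,1,0,0,0],[0,0,0,0,0,0],[0,0,0,0,0,0]]]' -1 60
python3 -m inch '[[[0,0,0,0,0,0],[0,0,0,0,0,0],[0,0,0,0,0,0],[0,0,0,0,0,0],[0,0,0,0,0,0]]]' 0.35 40
python3 -m inch '[[[0,0,-20,0,0,0],[0,0,-40,0,0,0],[0,0,-40,0,0,0],[0,0,-12,0,0,0],[0,0,0,0,0,0]]]'
python3 -c "
from h import *
st();goto(.497,-.248,.12,103)"
```

```text
time_s: 7.2
ee_pos: [0.5943, -0.0473, 0.1884]
ee_rot: [1.0, -0.01, 0.0, 0.0]
contact_force: [0.4, 0.1, -1.3]
width: 0.569
grip_force: 67.6
time_s: 7.7
ee_pos: [0.5944, -0.047, 0.1883]
ee_rot: [1.0, -0.01, 0.0, 0.0]
contact_force: [0.2, -0.1, 0.6]
width: 0.677
grip_force: 0.0
time_s: 8.2
ee_pos: [0.5958, -0.0471, 0.303]
ee_rot: [1.0, -0.01, 0.003, 0.0]
contact_force: [0.3, 0.3, -1.2]
width: 0.677
grip_force: 0.0
8.2 [ 0.5958 -0.0471  0.303 ] [[1.0, -0.02, 0.006], [-0.02, -1.0, -0.001], [0.006, 0.001, -1.0]] [-0.15  0.29  1.35  0.    1.5   1.44] w 0.68 g 0.0 [ 0.3  0.3 -1.2]
shift [-95.7 202.7 182.7] rz -0.247 j6 1.44
```

```bash
python3 -m inch '[[[-20,41,0,0,0,0],[-19,41,0,0,0,0],[-19,41,0,0,0,0],[-19,40,0,0,0,0],[-19,40,0,0,0,0]]]' 1 40 >/dev/null
python3 -m inch '[[[0,0,40,0,0,-0.12],[0,0,45,0,0,-0.12],[0,0,45,0,0,0],[0,0,45,0,0,0],[0,0,0,0,0,0]]]' >/dev/null
python3 - <<'E'
from h import *
st()
s=robot.read_state();c=robot.capture("wrist");P=cloud(c,s)
blobs(P,c["image"],.014,.045,.42,.58,-.32,-.18,200)
goto(.497,-.248,.005,103)
E
```

```text
9.2 [ 0.4879 -0.2443  0.1178] [[0.976, 0.218, -0.015], [0.218, -0.976, 0.009], [-0.013, -0.012, -1.0]] [-0.54  0.39  1.71 -0.    1.07  0.81] w 1.00 g 0.0 [-1.2 -0.1 -0.5]
px(287,194) c [ 496. -250.] size [50. 50.] ang 13 z 0.029 rgb [192 197 188] 4458
px(282,288) c [ 421. -261.] size [ 2. 23.] ang 6 z 0.043 rgb [74 66 55] 449
shift [  6.8   4.5 116.1] rz -0.007 j6 0.81
```

```bash
python3 -m inch '[[[4,4,25,0,0,0],[0,0,30,0,0,0],[0,0,30,0,0,0],[0,0,18,0,0,0],[0,0,8,0,0,0]]]' >/dev/null
python3 -m inch '[[[0,0,1,0,0,0],[0,0,0,0,0,0],[0,0,0,0,0,0],[0,0,0,0,0,0],[0,0,0,0,0,0]]]' 
python3 -c "
from h import *
goto(.4965,-.249,.005,103)"
```

```text
time_s: 10.25
ee_pos: [0.4995, -0.2512, 0.0141]
ee_rot: [0.994, 0.11, 0.001, 0.0]
contact_force: [0.6, 1.2, 0.5]
width: 1.0
grip_force: 0.0
shift [-2.4 -2.8  9.1] rz -0.007 j6 0.81
```

```bash
python3 -m inch '[[[-2,-3,5,0,0,0],[0,0,4,0,0,0],[0,0,0,0,0,0],[0,0,0,0,0,0],[0,0,0,0,0,0]]]' >/dev/null
python3 -m inch '[[[0,0,0,0,0,0],[0,0,0,0,0,0],[0,0,0,0,0,0],[0,0,0,0,0,0],[0,0,0,0,0,0]]]' -1 50
python3 -m inch '[[[0,0,-30,0,0,0],[0,0,-45,0,0,0.12],[0,0,-48,0,0,0.11],[0,0,-48,0,0,0],[0,0,-48,0,0,0]]]' 
python3 -m inch '[[[0,0,-48,0,0,0],[0,0,-28,0,0,0],[0,0,0,0,0,0],[0,0,0,0,0,0],[0,0,0,0,0,0]]]' 
python3 -c "
from h import *
st();goto(.694,-.047,.19,89)"
```

```text
time_s: 11.25
ee_pos: [0.4968, -0.2487, 0.0047]
ee_rot: [0.994, 0.11, 0.0, 0.0]
contact_force: [-0.3, -0.2, 4.3]
width: 0.578
grip_force: 53.0
time_s: 11.75
ee_pos: [0.4957, -0.248, 0.2248]
ee_rot: [1.0, -0.005, -0.0, -0.0]
contact_force: [0.9, 0.4, -1.5]
width: 0.575
grip_force: 52.5
time_s: 12.25
ee_pos: [0.4952, -0.2478, 0.2973]
ee_rot: [1.0, -0.005, -0.002, -0.001]
contact_force: [0.1, 0.5, -0.2]
width: 0.57
grip_force: 52.5
12.25 [ 0.4952 -0.2478  0.2973] [[1.0, -0.01, -0.003], [-0.01, -1.0, 0.002], [-0.003, -0.002, -1.0]] [-0.54  0.24  1.44  0.    1.47  1.04] w 0.57 g 52.5 [ 0.1  0.5 -0.2]
shift [ 197.1 -202.6  107. ] rz 0.007 j6 1.04
```

```bash
python3 -m inch '[[[30,-30,-5,0,0,0],[33,-34,0,0,0,0],[33,-34,0,0,0,0],[33,-34,0,0,0,0],[33,-34,0,0,0,0]]]' 
python3 -m inch '[[[33,-34,0,0,0,0],[2,-2,0,0,0,0],[0,0,0,0,0,0],[0,0,0,0,0,0],[0,0,0,0,0,0]]]' 
python3 -c "
from h import *
st();goto(.694,-.047,.189,89)"
```

```text
time_s: 12.75
ee_pos: [0.6601, -0.0826, 0.3013]
ee_rot: [1.0, -0.005, -0.002, -0.0]
contact_force: [0.7, -1.7, 0.3]
width: 0.576
grip_force: 52.5
time_s: 13.25
ee_pos: [0.6943, -0.0498, 0.3037]
ee_rot: [1.0, -0.006, -0.001, 0.0]
contact_force: [-0.3, 0.1, -0.8]
width: 0.577
grip_force: 52.5
13.25 [ 0.6943 -0.0498  0.3037] [[1.0, -0.012, -0.002], [-0.012, -1.0, -0.0], [-0.002, 0.0, -1.0]] [-0.13  0.44  1.11 -0.    1.59  1.45] w 0.58 g 52.5 [-0.3  0.1 -0.8]
shift [-1.000e-01 -2.800e+00  1.147e+02] rz 0.006 j6 1.45
```

```bash
python3 -m inch '[[[0,-3,20,0,0,0],[0,0,35,0,0,0],[0,0,35,0,0,0],[0,0,16,0,0,0],[0,0,8,0,0,0]]]' 
python3 -m inch '[[[0,0,1,0,0,0],[0,0,0,0,0,0],[0,0,0,0,0,0],[0,0,0,0,0,0],[0,0,0,0,0,0]]]' 
python3 -m inch '[[[0,0,0,0,0,0],[0,0,0,0,0,0],[0,0,0,0,0,0],[0,0,0,0,0,0],[0,0,0,0,0,0]]]' 0.35 40
python3 -m inch '[[[0,0,-20,0,0,0],[0,0,-40,0,0,0],[0,0,-40,0,0,0],[0,0,-12,0,0,0],[0,0,0,0,0,0]]]'
python3 -c "
from h import *
st();goto(.623,-.369,.12,83)
c=robot.capture('top');P=cloud(c);cv2.imwrite('pics/t2.png',c['image'][:,:,::-1])
blobs(P,c['image'],.012,.075,.3,.8,-.42,-.2)"
```

```text
time_s: 13.75
ee_pos: [0.6932, -0.0468, 0.1882]
ee_rot: [1.0, -0.006, -0.002, -0.0]
contact_force: [-0.4, -0.5, -0.9]
width: 0.574
grip_force: 52.5
time_s: 14.25
ee_pos: [0.696, -0.0455, 0.1904]
ee_rot: [1.0, -0.005, 0.001, 0.0]
contact_force: [0.0, -0.7, -0.6]
width: 0.574
grip_force: 52.5
time_s: 14.75
ee_pos: [0.6955, -0.0455, 0.1893]
ee_rot: [1.0, -0.005, -0.0, -0.0]
contact_force: [-0.1, -0.7, -0.4]
width: 0.675
grip_force: 0.0
time_s: 15.25
ee_pos: [0.6969, -0.0457, 0.3044]
ee_rot: [1.0, -0.005, 0.003, 0.0]
contact_force: [-0.2, -0.2, -0.4]
width: 0.676
grip_force: 0.0
15.25 [ 0.6969 -0.0457  0.3044] [[1.0, -0.01, 0.006], [-0.01, -1.0, -0.001], [0.006, 0.001, -1.0]] [-0.13  0.44  1.11  0.    1.58  1.46] w 0.68 g 0.0 [-0.2 -0.2 -0.4]
shift [-71.7 323.9 184.2] rz 0.112 j6 1.46
px(379,155) c [ 735. -318.] size [50. 52.] ang 40 z 0.071 rgb [143 131 127] 280
px(394,188) c [ 624. -368.] size [41. 57.] ang 81 z 0.039 rgb [187 148  95] 217
px(396,222) c [ 506. -369.] size [47. 46.] ang 67 z 0.060 rgb [ 82 117  86] 226
px(361,254) c [ 400. -253.] size [45. 46.] ang 8 z 0.060 rgb [164  58  40] 209
px(408,256) c [ 393. -412.] size [15. 54.] ang 90 z 0.039 rgb [165 129  84] 80
```

```bash
python3 -m inch '[[[-12,45,0,0,0,0],[-12,47,0,0,0,0],[-12,47,0,0,0,0],[-12,47,0,0,0,0],[-12,47,0,0,0,0]]]' 1 40 >/dev/null
python3 -m inch '[[[-12,47,0,0,0,0],[0,44,0,0,0,0],[0,0,45,0,0,0.13],[0,0,48,0,0,0],[0,0,48,0,0,0]]]' >/dev/null
python3 -m inch '[[[0,0,38,0,0,0],[0,0,0,0,0,0],[0,0,0,0,0,0],[0,0,0,0,0,0],[0,0,0,0,0,0]]]' >/dev/null
python3 - <<'E'
from h import *
st()
s=robot.read_state();c=robot.capture("wrist");P=cloud(c,s)
blobs(P,c["image"],.014,.055,.54,.70,-.44,-.3,200)
goto(.623,-.369,.006,82)
c=robot.capture('top');P=cloud(c);blobs(P,c['image'],.012,.075,.3,.58,-.5,-.2)
E
```

```text
16.8 [ 0.6218 -0.3697  0.1253] [[0.99, -0.14, 0.004], [-0.14, -0.99, -0.003], [0.005, 0.002, -1.0]] [-0.59  0.59  1.3   0.    1.25  1.12] w 1.00 g 0.0 [ 0.3 -0.4  0.1]
px(275,205) c [ 621. -370.] size [40. 57.] ang 83 z 0.037 rgb [135 108  70] 3989
shift [  0.7  -1.1 119.2] rz -0.000 j6 1.12
px(417,256) c [ 389. -439.] size [20. 55.] ang 83 z 0.039 rgb [190 152  98] 84
```

```bash
python3 -m inch '[[[0,0,25,0,0,0],[0,0,35,0,0,0],[0,0,35,0,0,0],[0,0,16,0,0,0],[0,0,6,0,0,0]]]' >/dev/null
python3 -m inch '[[[0,0,0,0,0,0],[0,0,0,0,0,0],[0,0,0,0,0,0],[0,0,0,0,0,0],[0,0,0,0,0,0]]]' -1 40
python3 -m inch '[[[0,0,0,0,0,0],[0,0,0,0,0,0],[0,0,0,0,0,0],[0,0,-20,0,0,0],[0,0,-40,0,0,-0.12]]]' -1 40
python3 -m inch '[[[0,0,-48,0,0,0],[0,0,-48,0,0,0],[0,0,-48,0,0,0],[0,0,-48,0,0,0],[0,0,-48,0,0,0]]]' 
python3 -m inch '[[[0,-40,-5,0,0,0],[0,-48,0,0,0,0],[0,-48,0,0,0,0],[0,-48,0,0,0,0],[0,-48,0,0,0,0]]]' 
python3 -m inch '[[[0,-46,0,0,0,0],[0,-46,0,0,0,0],[0,0,0,0,0,0],[0,0,0,0,0,0],[0,0,0,0,0,0]]]' 
python3 -c "
from h import *
st();goto(.694,-.047,.22,89)"
```

```text
time_s: 17.9
ee_pos: [0.6216, -0.3697, 0.0076]
ee_rot: [0.998, -0.07, 0.002, 0.001]
contact_force: [1.0, 0.3, 6.3]
width: 0.46
grip_force: 42.0
time_s: 18.4
ee_pos: [0.6174, -0.3669, 0.0622]
ee_rot: [1.0, -0.009, -0.004, -0.002]
contact_force: [0.7, -0.7, -1.5]
width: 0.465
grip_force: 41.2
time_s: 18.9
ee_pos: [0.6196, -0.3684, 0.3076]
ee_rot: [1.0, -0.01, 0.0, 0.0]
contact_force: [1.1, -0.5, -1.1]
width: 0.46
grip_force: 41.2
time_s: 19.4
ee_pos: [0.6243, -0.135, 0.3106]
ee_rot: [1.0, -0.01, 0.0, -0.0]
contact_force: [1.3, 0.5, -1.0]
width: 0.459
grip_force: 41.3
time_s: 19.9
ee_pos: [0.6266, -0.0455, 0.3104]
ee_rot: [1.0, -0.01, -0.0, 0.0]
contact_force: [-0.2, -0.0, -0.7]
width: 0.463
grip_force: 41.3
19.9 [ 0.6266 -0.0455  0.3104] [[1.0, -0.02, -0.0], [-0.02, -1.0, -0.001], [-0.0, 0.001, -1.0]] [-0.14  0.34  1.26 -0.    1.54  1.45] w 0.46 g 41.3 [-0.2 -0.  -0.7]
shift [67.4  0.  90.4] rz -0.003 j6 1.45
```

```bash
python3 -m inch '[[[34,0,0,0,0,0],[34,0,0,0,0,0],[0,0,30,0,0,0],[0,0,30,0,0,0],[0,0,20,0,0,0]]]' >/dev/null
python3 -m inch '[[[0,0,9,0,0,0],[0,0,2,0,0,0],[0,0,0,0,0,0],[0,0,0,0,0,0],[0,0,0,0,0,0]]]'
python3 -m inch '[[[0,0,0,0,0,0],[0,0,0,0,0,0],[0,0,0,0,0,0],[0,0,0,0,0,0],[0,0,0,0,0,0]]]' 0.2
python3 -m inch '[[[0,0,-20,0,0,0],[0,0,-30,0,0,0],[0,0,-30,0,0,0],[0,0,-6,0,0,0],[0,0,0,0,0,0]]]'
python3 -c "
from h import *
st()
c=robot.capture('top');P=cloud(c);cv2.imwrite('pics/t3.png',c['image'][90:300,180:460,::-1])
blobs(P,c['image'],.012,.075,.3,.75,-.5,-.2)
goto(.39,-.43,.15,80)"
```

```text
time_s: 20.9
ee_pos: [0.6955, -0.0464, 0.221]
ee_rot: [1.0, -0.01, 0.001, 0.0]
contact_force: [1.1, -0.4, -0.9]
width: 0.461
grip_force: 41.3
time_s: 21.4
ee_pos: [0.6947, -0.0461, 0.2193]
ee_rot: [1.0, -0.01, 0.0, 0.0]
contact_force: [0.4, -0.0, -0.5]
width: 0.6
grip_force: 0.0
time_s: 21.9
ee_pos: [0.6955, -0.0463, 0.3069]
ee_rot: [1.0, -0.01, 0.002, 0.0]
contact_force: [0.2, -0.5, -0.4]
width: 0.602
grip_force: 0.0
21.9 [ 0.6955 -0.0463  0.3069] [[1.0, -0.02, 0.003], [-0.02, -1.0, -0.0], [0.003, 0.0, -1.0]] [-0.13  0.44  1.11  0.    1.59  1.46] w 0.60 g 0.0 [ 0.2 -0.5 -0.4]
px(379,156) c [ 728. -318.] size [43. 52.] ang 2 z 0.072 rgb [140 129 125] 249
px(396,222) c [ 506. -370.] size [48. 46.] ang 67 z 0.059 rgb [ 82 117  86] 226
px(431,230) c [ 481. -496.] size [35.  8.] ang 4 z 0.023 rgb [196 157 100] 21
px(361,254) c [ 400. -253.] size [45. 46.] ang 8 z 0.060 rgb [165  58  40] 206
px(413,256) c [ 392. -429.] size [41. 56.] ang 76 z 0.039 rgb [184 147  96] 226
shift [-296.8  389.9  155.1] rz 0.154 j6 1.46
```

```bash
python3 -m inch '[[[-27,35,0,0,0,0],[-27,35,0,0,0,0],[-27,35,0,0,0,0],[-27,35,0,0,0,0],[-27,35,0,0,0,0]]]' 1 40 >/dev/null
python3 -m inch '[[[-27,35,0,0,0,0],[-27,36,0,0,0,0],[-27,36,0,0,0,0],[-27,36,0,0,0,0],[-27,36,0,0,0,0]]]' >/dev/null
python3 -m inch '[[[-27,36,0,0,0,0],[0,0,45,0,0,0.12],[0,0,48,0,0,0.12],[0,0,48,0,0,0],[0,0,40,0,0,0]]]' >/dev/null
python3 -m inch '[[[0,0,0,0,0,0],[0,0,0,0,0,0],[0,0,0,0,0,0],[0,0,0,0,0,0],[0,0,0,0,0,0]]]' >/dev/null
python3 - <<'E'
from h import *
st()
s=robot.read_state();c=robot.capture("wrist");P=cloud(c,s)
blobs(P,c["image"],.014,.055,.34,.46,-.47,-.37,200)
goto(.392,-.429,.008,76)
E
```

```text
23.95 [ 0.3908 -0.4312  0.1264] [[0.966, -0.257, 0.003], [-0.257, -0.966, -0.003], [0.003, 0.002, -1.0]] [-0.91  0.41  1.63 -0.    1.09  0.92] w 1.00 g 0.0 [-0.7  0.1  0.5]
px(273,206) c [ 389. -430.] size [40. 57.] ang 78 z 0.037 rgb [133 107  69] 3937
shift [  0.5  -2.4 118.1] rz -0.016 j6 0.92
```

```bash
python3 -m inch '[[[-1,-2,25,0,0,0],[0,0,35,0,0,0],[0,0,35,0,0,0],[0,0,16,0,0,0],[0,0,7,0,0,0]]]' >/dev/null
python3 -m inch '[[[0,0,0,0,0,0],[0,0,0,0,0,0],[0,0,0,0,0,0],[0,0,0,0,0,0],[0,0,0,0,0,0]]]' 1 40 >/dev/null
python3 -m inch '[[[0,0,0,0,0,0],[0,0,0,0,0,0],[0,0,0,0,0,0],[0,0,0,0,0,0],[0,0,0,0,0,0]]]' -1 40
python3 -m inch '[[[0,0,-20,0,0,0],[0,0,-40,0,0,-0.12],[0,0,-48,0,0,-0.12],[0,0,-48,0,0,0],[0,0,-48,0,0,0]]]' -1 40
python3 -m inch '[[[0,0,-48,0,0,0],[0,0,-48,0,0,0],[0,0,0,0,0,0],[0,0,0,0,0,0],[0,0,0,0,0,0]]]' 
python3 -c "
from h import *
st();goto(.594,-.047,.22,89)"
```

```text
time_s: 25.5
ee_pos: [0.3896, -0.4281, 0.0066]
ee_rot: [0.992, -0.13, 0.0, 0.0]
contact_force: [0.2, -0.0, 3.8]
width: 0.468
grip_force: 40.1
time_s: 26.0
ee_pos: [0.389, -0.4274, 0.2117]
ee_rot: [1.0, -0.01, -0.0, -0.0]
contact_force: [0.5, -0.7, -1.2]
width: 0.466
grip_force: 39.8
time_s: 26.5
ee_pos: [0.3886, -0.4269, 0.3044]
ee_rot: [1.0, -0.01, -0.001, -0.001]
contact_force: [-0.4, -0.2, -1.2]
width: 0.461
grip_force: 39.9
26.5 [ 0.3886 -0.4269  0.3044] [[1.0, -0.02, -0.002], [-0.02, -1.0, 0.003], [-0.002, -0.003, -1.0]] [-0.91  0.27  1.38  0.    1.5   0.69] w 0.46 g 39.9 [-0.4 -0.2 -1.2]
shift [ 197.8 -383.7   85. ] rz -0.003 j6 0.69
```

```bash
python3 -m inch '[[[22,-40,-5,0,0,0],[22,-43,0,0,0,0],[22,-43,0,0,0,0],[22,-43,0,0,0,0],[22,-43,0,0,0,0]]]'  >/dev/null
python3 -m inch '[[[22,-43,0,0,0,0],[22,-43,0,0,0,0],[22,-43,0,0,0,0],[22,-43,0,0,0,0],[0,0,0,0,0,0]]]' >/dev/null
python3 -m inch '[[[0,0,0,0,0,0],[0,0,0,0,0,0],[0,0,0,0,0,0],[0,0,20,0,0,0],[0,0,30,0,0,0]]]'
python3 -c "
from h import *
st();goto(.594,-.047,.219,89)"
```

```text
time_s: 28.0
ee_pos: [0.5963, -0.0499, 0.2631]
ee_rot: [1.0, -0.011, 0.003, 0.001]
contact_force: [0.1, -0.3, -1.6]
width: 0.462
grip_force: 40.1
28.0 [ 0.5963 -0.0499  0.2631] [[1.0, -0.023, 0.006], [-0.023, -1.0, -0.001], [0.006, 0.001, -1.0]] [-0.15  0.31  1.41 -0.    1.41  1.44] w 0.46 g 40.1 [ 0.1 -0.3 -1.6]
shift [-2.6 -2.9 44.1] rz -0.005 j6 1.44
```

```bash
python3 -m inch '[[[-1,-3,20,0,0,0],[0,0,13,0,0,0],[0,0,6,0,0,0],[0,0,0,0,0,0],[0,0,0,0,0,0]]]'
python3 -m inch '[[[0,0,0,0,0,0],[0,0,0,0,0,0],[0,0,0,0,0,0],[0,0,0,0,0,0],[0,0,0,0,0,0]]]' 0.2
python3 -m inch '[[[0,0,-20,0,0,0],[0,0,-30,0,0,0],[0,0,-30,0,0,0],[0,0,-6,0,0,0],[0,0,0,0,0,0]]]'
python3 -c "
from h import *
st()
c=robot.capture('top');P=cloud(c)
blobs(P,c['image'],.012,.075,.3,.75,-.5,-.2)
goto(.506,-.37,.15,67);goto(.506,-.37,.15,-23)"
```

```text
time_s: 28.5
ee_pos: [0.595, -0.0455, 0.2233]
ee_rot: [1.0, -0.01, 0.001, 0.0]
contact_force: [1.0, 0.9, -0.1]
width: 0.464
grip_force: 40.1
time_s: 29.0
ee_pos: [0.5943, -0.0449, 0.2225]
ee_rot: [1.0, -0.01, 0.0, 0.0]
contact_force: [0.8, -0.2, -0.7]
width: 0.603
grip_force: 0.0
time_s: 29.5
ee_pos: [0.5949, -0.045, 0.3096]
ee_rot: [1.0, -0.01, 0.002, 0.0]
contact_force: [0.2, -0.2, -0.1]
width: 0.601
grip_force: 0.0
29.5 [ 0.5949 -0.045   0.3096] [[1.0, -0.02, 0.003], [-0.02, -1.0, -0.0], [0.003, 0.0, -1.0]] [-0.15  0.29  1.34 -0.    1.51  1.44] w 0.60 g 0.0 [ 0.2 -0.2 -0.1]
px(379,156) c [ 729. -319.] size [41. 52.] ang 2 z 0.072 rgb [138 126 122] 243
px(396,222) c [ 505. -369.] size [48. 46.] ang 66 z 0.060 rgb [ 81 115  84] 226
px(432,231) c [ 473. -497.] size [51. 10.] ang 10 z 0.021 rgb [194 154  97] 26
px(361,254) c [ 400. -253.] size [46. 45.] ang 10 z 0.060 rgb [162  56  39] 206
shift [-81.5 326.8 158. ] rz 0.381 j6 1.44
shift [-81.5 326.8 158. ] rz -1.189 j6 1.44
```

```bash
python3 -m inch '[[[-20,15,-40,0,0,0],[-20,15,-40,0,0,0],[0,0,-20,0,0,0],[0,0,0,0,0,0],[0,0,0,0,0,0]]]' 1 40
python3 - <<'E'
from h import *
s=robot.read_state();c=robot.capture("wrist");P=cloud(c,s);cv2.imwrite("pics/w3.png",c["image"][:,:,::-1])
np.save("P.npy",P)
h=cv2.cvtColor(c["image"],cv2.COLOR_RGB2HSV)
yel=(h[...,0]>18)&(h[...,0]<32)&(h[...,1]>190)
print("case/carton tops");blobs(P,c["image"],.205,.228,.5,.8,-.14,.03,100);
m=~yel&(P[...,0]>.5)&(P[...,0]<.76);
P2=P.copy();P2[~m]=0;blobs(P2,c["image"],.235,.252,.56,.73,-.118,.03,100)
P3=P.copy();P3[~yel]=0;print("floor");blobs(P3,c["image"],.172,.19,.5,.8,-.14,.03,100);print("rim");blobs(P3,c["image"],.248,.27,.5,.8,-.15,.03,60)
E
```

```text
time_s: 30.05
ee_pos: [0.5531, -0.0741, 0.4065]
ee_rot: [1.0, -0.01, -0.001, -0.0]
contact_force: [0.5, 0.8, -1.2]
width: 0.996
grip_force: 0.0
case/carton tops
px(283,136) c [598. -87.] size [112. 225.] ang 47 z 0.226 rgb [77 60 17] 1229
px(260,40) c [679. -57.] size [28. 58.] ang 48 z 0.224 rgb [143 137 120] 434
px(270,139) c [592. -69.] size [49.  7.] ang 2 z 0.209 rgb [174  60  38] 344
px(240,29) c [689. -46.] size [46. 40.] ang 1 z 0.245 rgb [146 116  72] 2805
px(245,140) c [595. -46.] size [57. 40.] ang 2 z 0.245 rgb [150 120  74] 2596
floor
px(259,86) c [641. -53.] size [138. 179.] ang 89 z 0.186 rgb [170 139  28] 16045
rim
px(302,133) c [ 601. -102.] size [ 97. 197.] ang 52 z 0.256 rgb [143 117  27] 1594
```

View pics/w3.png

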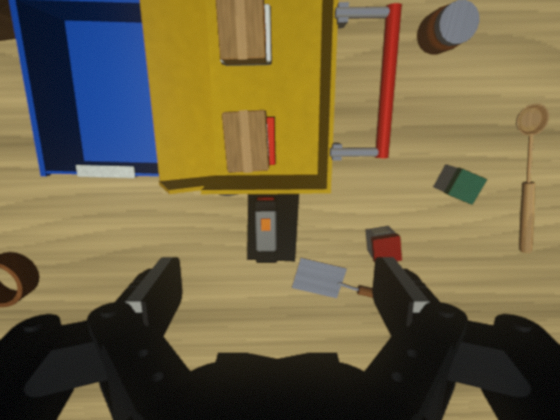

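```bash
python3 -m inch '[[[-7,42,0,0,0,0],[-7,42,0,0,0,0],[-7,42,0,0,0,0],[-7,42,0,0,0,0],[-7,42,0,0,0,0]]]' 1 40 >/dev/null
python3 -m inch '[[[-7,42,0,0,0,0],[-6,42,0,0,0,0],[0,0,20,0,0,-0.13],[0,0,40,0,0,-0.13],[0,0,40,0,0,-0.13]]]' >/dev/null
python3 -m inch '[[[0,0,40,0,0,-0.13],[0,0,40,0,0,-0.13],[0,0,40,0,0,-0.13],[0,0,25,0,0,-0.13],[0,0,0,0,0,-0.14]]]' >/dev/null
python3 -m inch '[[[0,0,0,0,0,-0.14],[0,0,0,0,0,0],[0,0,0,0,0,0],[0,0,0,0,0,0],[0,0,0,0,0,0]]]' >/dev/null
python3 - <<'E'
from h import *
st()
s=robot.read_state();c=robot.capture("wrist");P=cloud(c,s)
blobs(P,c["image"],.03,.075,.43,.58,-.43,-.3,200)
goto(.505,-.37,.025,-23)
E
```

```text
32.1 [ 0.4997 -0.367   0.1631] [[0.391, 0.92, -0.0], [0.92, -0.391, 0.0], [0.0, -0.0, -1.0]] [-0.7   0.42  1.5  -0.    1.22 -0.3 ] w 1.00 g 0.0 [-0.3  0.1 -0.3]
px(283,200) c [ 503. -371.] size [45. 46.] ang 67 z 0.057 rgb [52 83 60] 3277
shift [ -0.6   6.  138.4] rz -0.001 j6 -0.30
```

```bash
python3 -m inch '[[[-1,5,35,0,0,0],[0,0,40,0,0,0],[0,0,40,0,0,0],[0,0,18,0,0,0],[0,0,5,0,0,0]]]' >/dev/null
python3 -m inch '[[[0,0,0,0,0,0],[0,0,0,0,0,0],[0,0,0,0,0,0],[0,0,0,0,0,0],[0,0,0,0,0,0]]]' 
python3 -m inch '[[[0,0,0,0,0,0],[0,0,0,0,0,0],[0,0,0,0,0,0],[0,0,0,0,0,0],[0,0,0,0,0,0]]]' -1 50
python3 -m inch '[[[0,0,-25,0,0,-0.13],[0,0,-45,0,0,-0.13],[0,0,-48,0,0,-0.13],[0,0,-48,0,0,0],[0,0,-48,0,0,0]]]' 
python3 -m inch '[[[0,0,-48,0,0,0],[0,0,-38,0,0,0],[0,0,0,0,0,0],[0,0,0,0,0,0],[0,0,0,0,0,0]]]' 
python3 -c "
from h import *
st();goto(.603,-.096,.207,-1)"
```

```text
time_s: 33.15
ee_pos: [0.5044, -0.3704, 0.0264]
ee_rot: [0.834, 0.552, 0.0, 0.001]
contact_force: [0.1, 0.2, 0.0]
width: 0.999
grip_force: 0.0
time_s: 33.65
ee_pos: [0.5041, -0.3702, 0.0255]
ee_rot: [0.834, 0.552, 0.0, 0.0]
contact_force: [0.6, -0.5, 2.4]
width: 0.51
grip_force: 51.9
time_s: 34.15
ee_pos: [0.5033, -0.3695, 0.2406]
ee_rot: [0.711, 0.703, -0.0, -0.001]
contact_force: [0.9, -0.7, -0.8]
width: 0.502
grip_force: 51.5
time_s: 34.65
ee_pos: [0.503, -0.3692, 0.3232]
ee_rot: [0.711, 0.703, -0.0, -0.002]
contact_force: [1.0, 0.6, -1.3]
width: 0.509
grip_force: 51.5
34.65 [ 0.503  -0.3692  0.3232] [[0.011, 1.0, -0.003], [1.0, -0.011, 0.003], [0.003, -0.003, -1.0]] [-0.7   0.33  1.25  0.    1.57 -0.69] w 0.51 g 51.5 [ 1.   0.6 -1.3]
shift [274.   97.3 116.6] rz 0.006 j6 -0.69
```

```bash
python3 -m inch '[[[38,14,0,0,0,0],[43,15,0,0,0,0],[43,15,0,0,0,0],[43,15,0,0,0,0],[43,15,0,0,0,0]]]'  >/dev/null
python3 -m inch '[[[43,15,0,0,0,0],[21,8,0,0,0,0],[0,0,0,0,0,0],[0,0,0,0,0,0],[0,0,0,0,0,0]]]' >/dev/null
python3 -m inch '[[[0,0,25,0,0,0],[0,0,0,0,0,0],[0,0,0,0,0,0],[0,0,0,0,0,0],[0,0,0,0,0,0]]]'
python3 -c "
from h import *
st();goto(.603,-.096,.207,-1)"
```

```text
time_s: 36.15
ee_pos: [0.6044, -0.0977, 0.3014]
ee_rot: [0.711, 0.703, 0.0, 0.001]
contact_force: [0.5, 0.4, -0.8]
width: 0.505
grip_force: 51.5
36.15 [ 0.6044 -0.0977  0.3014] [[0.012, 1.0, 0.002], [1.0, -0.012, -0.0], [-0.0, 0.002, -1.0]] [-0.23  0.32  1.32 -0.    1.51 -0.22] w 0.51 g 51.5 [ 0.5  0.4 -0.8]
shift [ 1.7 -1.5 94.4] rz 0.006 j6 -0.22
```

```bash
python3 -m inch '[[[1,-1,25,0,0,0],[0,0,25,0,0,0],[0,0,20,0,0,0],[0,0,10,0,0,0],[0,0,5,0,0,0]]]'
python3 -m inch '[[[0,0,4,0,0,0],[0,0,3,0,0,0],[0,0,0,0,0,0],[0,0,0,0,0,0],[0,0,0,0,0,0]]]'
python3 -m inch '[[[0,0,0,0,0,0],[0,0,0,0,0,0],[0,0,0,0,0,0],[0,0,0,0,0,0],[0,0,0,0,0,0]]]'
python3 -c "
from h import *
st();goto(.603,-.096,.207,-1)"
```

```text
time_s: 36.65
ee_pos: [0.6028, -0.0961, 0.2148]
ee_rot: [0.711, 0.703, -0.0, -0.0]
contact_force: [-0.8, 0.4, 0.2]
width: 0.51
grip_force: 51.5
time_s: 37.15
ee_pos: [0.6033, -0.0961, 0.2089]
ee_rot: [0.711, 0.703, 0.0, 0.0]
contact_force: [0.5, -0.4, -0.9]
width: 0.51
grip_force: 51.5
time_s: 37.65
ee_pos: [0.6029, -0.0961, 0.2083]
ee_rot: [0.711, 0.703, -0.0, -0.0]
contact_force: [-0.9, 0.3, -1.1]
width: 0.503
grip_force: 51.5
37.65 [ 0.6029 -0.0961  0.2083] [[0.011, 1.0, -0.0], [1.0, -0.011, -0.0], [-0.0, -0.0, -1.0]] [-0.23  0.37  1.46 -0.    1.31 -0.22] w 0.50 g 51.5 [-0.9  0.3 -1.1]
shift [0.1 0.1 1.3] rz 0.007 j6 -0.22
```

```bash
python3 -m inch '[[[0,0,0,0,0,0],[0,0,0,0,0,0],[0,0,0,0,0,0],[0,0,0,0,0,0],[0,0,0,0,0,0]]]' 0.18 40
python3 -m inch '[[[0,0,-20,0,0,0],[0,0,-35,0,0,0],[0,0,-35,0,0,0],[0,0,-25,0,0,0],[0,0,0,0,0,0]]]'
python3 -c "
from h import *
st()
c=robot.capture('top');P=cloud(c)
blobs(P,c['image'],.012,.075,.3,.75,-.5,-.2)
goto(.4,-.253,.15,9)"
```

```text
time_s: 38.15
ee_pos: [0.603, -0.0961, 0.2084]
ee_rot: [0.711, 0.703, 0.0, 0.0]
contact_force: [-0.1, -0.1, 0.8]
width: 0.592
grip_force: 0.2
time_s: 38.65
ee_pos: [0.6052, -0.0966, 0.3281]
ee_rot: [0.711, 0.703, 0.002, 0.004]
contact_force: [0.1, -0.1, 0.1]
width: 0.588
grip_force: 0.0
38.65 [ 0.6052 -0.0966  0.3281] [[0.011, 1.0, 0.009], [1.0, -0.011, -0.002], [-0.002, 0.009, -1.0]] [-0.23  0.3   1.27 -0.    1.56 -0.22] w 0.59 g 0.0 [ 0.1 -0.1  0.1]
px(379,156) c [ 729. -319.] size [53. 41.] ang 87 z 0.072 rgb [137 126 122] 247
px(361,254) c [ 400. -253.] size [45. 47.] ang 9 z 0.061 rgb [162  56  38] 206
shift [-158.8 -203.1  174.7] rz -0.168 j6 -0.22
```

```bash
python3 -m inch '[[[-26,-34,0,0,0,0],[-26,-34,0,0,0,0],[-26,-34,0,0,0,0],[-26,-34,0,0,0,0],[-26,-34,0,0,0,0]]]' 1 40 >/dev/null
python3 -m inch '[[[-26,-34,0,0,0,0],[0,0,30,0,0,-0.09],[0,0,45,0,0,-0.08],[0,0,48,0,0,0],[0,0,40,0,0,0]]]' >/dev/null
python3 -m inch '[[[0,0,0,0,0,0],[0,0,0,0,0,0],[0,0,0,0,0,0],[0,0,0,0,0,0],[0,0,0,0,0,0]]]' >/dev/null
python3 - <<'E'
from h import *
st()
s=robot.read_state();c=robot.capture("wrist");P=cloud(c,s)
blobs(P,c["image"],.03,.075,.33,.47,-.33,-.18,200)
goto(.4,-.253,.025,9)
E
```

```text
40.2 [ 0.3984 -0.2506  0.1621] [[-0.159, 0.987, 0.003], [0.987, 0.159, -0.002], [-0.003, 0.003, -1.0]] [-0.65  0.23  1.82 -0.    1.09 -0.81] w 1.00 g 0.0 [-0.2 -0.6 -0.7]
px(276,202) c [ 397. -254.] size [46. 46.] ang 9 z 0.057 rgb [112  38  26] 3304
shift [ -2.5   1.1 136.8] rz 0.002 j6 -0.81
```

```bash
python3 -m inch '[[[-3,0,35,0,0,0],[0,0,40,0,0,0],[0,0,40,0,0,0],[0,0,17,0,0,0],[0,0,5,0,0,0]]]' >/dev/null
python3 -m inch '[[[0,0,0,0,0,0],[0,0,0,0,0,0],[0,0,0,0,0,0],[0,0,0,0,0,0],[0,0,0,0,0,0]]]' 
python3 -m inch '[[[0,0,0,0,0,0],[0,0,0,0,0,0],[0,0,0,0,0,0],[0,0,0,0,0,0],[0,0,0,0,0,0]]]' -1 50
python3 -m inch '[[[0,0,-25,0,0,0.08],[0,0,-45,0,0,0.09],[0,0,-48,0,0,0],[0,0,-48,0,0,0],[0,0,-48,0,0,0]]]' 
python3 -m inch '[[[0,0,-48,0,0,0],[0,0,-38,0,0,0],[0,0,0,0,0,0],[0,0,0,0,0,0],[0,0,0,0,0,0]]]' 
python3 -c "
from h import *
st();goto(.69,-.096,.207,-1)"
```

```text
time_s: 41.25
ee_pos: [0.3982, -0.2531, 0.0241]
ee_rot: [0.649, 0.761, 0.0, 0.001]
contact_force: [-0.4, -0.0, -0.0]
width: 1.002
grip_force: 0.0
time_s: 41.75
ee_pos: [0.3979, -0.2529, 0.0236]
ee_rot: [0.649, 0.761, 0.0, 0.0]
contact_force: [-0.1, -0.2, 4.8]
width: 0.506
grip_force: 51.7
time_s: 42.25
ee_pos: [0.397, -0.2523, 0.2387]
ee_rot: [0.711, 0.703, -0.0, -0.001]
contact_force: [0.4, -1.4, -1.3]
width: 0.508
grip_force: 51.2
time_s: 42.75
ee_pos: [0.3967, -0.252, 0.3215]
ee_rot: [0.711, 0.703, -0.0, -0.002]
contact_force: [-0.4, 0.8, -1.7]
width: 0.504
grip_force: 51.3
42.75 [ 0.3967 -0.252   0.3215] [[0.011, 1.0, -0.003], [1.0, -0.011, 0.002], [0.002, -0.003, -1.0]] [-0.66  0.1   1.55 -0.    1.49 -0.64] w 0.50 g 51.3 [-0.4  0.8 -1.7]
shift [159.  291.9 113.9] rz 0.006 j6 -0.64
```

```bash
python3 -m inch '[[[18,36,0,0,0,0],[23,42,0,0,0,0],[23,42,0,0,0,0],[23,42,0,0,0,0],[23,42,0,0,0,0]]]'  >/dev/null
python3 -m inch '[[[23,42,0,0,0,0],[23,42,0,0,0,0],[0,0,0,0,0,0],[0,0,0,0,0,0],[0,0,0,0,0,0]]]' >/dev/null
python3 -m inch '[[[0,0,25,0,0,0],[0,0,0,0,0,0],[0,0,0,0,0,0],[0,0,0,0,0,0],[0,0,0,0,0,0]]]'
python3 -c "
from h import *
st();goto(.69,-.096,.205,-1)"
```

```text
time_s: 44.25
ee_pos: [0.6876, -0.1004, 0.2998]
ee_rot: [0.711, 0.703, 0.001, 0.001]
contact_force: [-0.2, -0.1, -0.6]
width: 0.505
grip_force: 51.6
44.25 [ 0.6876 -0.1004  0.2998] [[0.012, 1.0, 0.002], [1.0, -0.012, -0.0], [-0.0, 0.002, -1.0]] [-0.21  0.44  1.12  0.    1.58 -0.19] w 0.51 g 51.6 [-0.2 -0.1 -0.6]
shift [ 4.5  2.1 94.8] rz 0.006 j6 -0.19
```

```bash
python3 -m inch '[[[4,1,25,0,0,0],[0,0,25,0,0,0],[0,0,20,0,0,0],[0,0,10,0,0,0],[0,0,5,0,0,0]]]'
python3 -m inch '[[[0,0,4,0,0,0],[0,0,3,0,0,0],[0,0,0,0,0,0],[0,0,0,0,0,0],[0,0,0,0,0,0]]]'
python3 -m inch '[[[0,0,0,0,0,0],[0,0,0,0,0,0],[0,0,0,0,0,0],[0,0,0,0,0,0],[0,0,0,0,0,0]]]'
python3 -m inch '[[[0,0,0,0,0,0],[0,0,0,0,0,0],[0,0,0,0,0,0],[0,0,0,0,0,0],[0,0,0,0,0,0]]]' 0.18 40
python3 -m inch '[[[0,0,-20,0,0,0],[0,0,-35,0,0,0],[0,0,-35,0,0,0],[0,0,-35,0,0,0],[0,0,0,0,0,0]]]'
python3 -m inch '[[[-42,-12,0,0,0,0],[-42,-12,0,0,0,0],[-42,-12,0,0,0,0],[-24,-12,0,0,0,0],[0,0,0,0,0,0]]]'
python3 - <<'E'
from h import *
st();s=robot.read_state();c=robot.capture("wrist");P=cloud(c,s);cv2.imwrite("pics/w4.png",c["image"][:,:,::-1])
I=c["image"].astype(int)
k=(I[...,0]>120)&(I[...,1]<50)&(P[...,2]>.24)&(P[...,1]<-.14)&(P[...,1]>-.2);p=P[k];print(len(p),np.median(p,0),p.min(0),p.max(0),np.polyfit(p[:,0],p[:,1],1) if len(p)>5 else 0)
E
```

```text
time_s: 44.75
ee_pos: [0.6883, -0.096, 0.2128]
ee_rot: [0.711, 0.703, -0.0, -0.0]
contact_force: [0.6, 0.1, -1.5]
width: 0.508
grip_force: 51.6
time_s: 45.25
ee_pos: [0.6894, -0.0962, 0.2101]
ee_rot: [0.711, 0.703, 0.001, 0.002]
contact_force: [-4.2, 0.4, 6.6]
width: 0.506
grip_force: 56.3
time_s: 45.75
ee_pos: [0.6894, -0.0962, 0.2101]
ee_rot: [0.711, 0.703, 0.001, 0.002]
contact_force: [-4.1, 0.4, 5.8]
width: 0.509
grip_force: 56.3
time_s: 46.25
ee_pos: [0.6864, -0.0961, 0.2095]
ee_rot: [0.711, 0.703, -0.001, -0.0]
contact_force: [-10.2, 0.6, 8.3]
width: 0.591
grip_force: 6.2
time_s: 46.75
ee_pos: [0.6918, -0.0967, 0.3402]
ee_rot: [0.711, 0.703, 0.004, 0.006]
contact_force: [0.6, -0.7, 0.6]
width: 0.587
grip_force: 0.0
time_s: 47.25
ee_pos: [0.6373, -0.2495, 0.3319]
ee_rot: [0.713, 0.701, -0.001, 0.001]
contact_force: [0.9, 0.5, -0.8]
width: 0.588
grip_force: 0.0
47.25 [ 0.6373 -0.2495  0.3319] [[0.016, 1.0, 0.0], [1.0, -0.016, -0.002], [-0.002, 0.0, -1.0]] [-0.43  0.41  1.09 -0.    1.64 -0.42] w 0.59 g 0.0 [ 0.9  0.5 -0.8]
2925 [ 0.64459202 -0.16937665  0.26499611] [ 0.58180482 -0.17997039  0.26173269] [ 0.70015649 -0.16372477  0.4741442 ] [-0.00864318 -0.16353268]
```

View pics/w4.png

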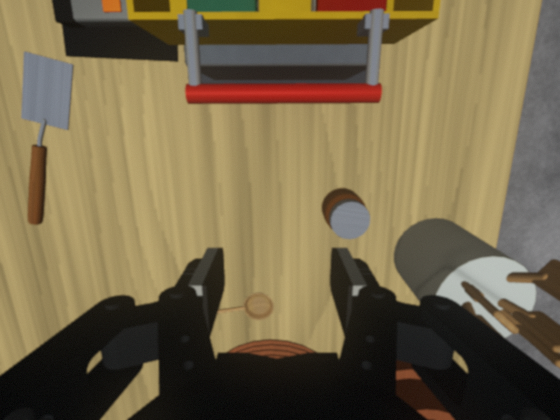

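The two tins (green at 222,5 and red at 350,5) sit in the back row of the skip. The bar runs from (187,93) to (380,93), with clear space on both sides. Next I'll turn the gripper to close across the bar.

```bash
python3 -m inch '[[[0,0,0,0,0,0.13],[0,0,0,0,0,0.13],[0,0,0,0,0,0.13],[0,0,0,0,0,0.13],[0,0,0,0,0,0.13]]]' -0.2 30 >/dev/null
python3 -m inch '[[[0,0,0,0,0,0.13],[0,0,0,0,0,0.13],[0,0,0,0,0,0.13],[0,0,0,0,0,0.13],[0,0,0,0,0,0.13]]]' >/dev/null
python3 -m inch '[[[0,0,0,0,0,0.13],[0,0,0,0,0,0.13],[0,-40,0,0,0,0],[7,-40,0,0,0,0],[0,0,0,0,0,0]]]' >/dev/null
python3 -m inch '[[[0,0,0,0,0,0],[0,0,0,0,0,0],[0,0,0,0,0,0],[0,0,0,0,0,0],[0,0,0,0,0,0]]]' >/dev/null
python3 - <<'E'
from h import *
st();goto(.644,-.169,.241,89.3)
s=robot.read_state();c=robot.capture("wrist");P=cloud(c,s)
I=c["image"].astype(int)
k=(I[...,0]>100)&(I[...,1]<40)&(P[...,2]>.24)&(P[...,1]<-.14)&(P[...,1]>-.2);p=P[k];print(len(p),np.median(p,0),p.min(0),p.max(0))
c=robot.capture('top');P=cloud(c);blobs(P,c['image'],.012,.075,.3,.8,-.5,-.2);print('sc');blobs(P,c['image'],.022,.05,.33,.50,-.12,-.005)
E
```

```text
49.3 [ 0.6457 -0.1663  0.3312] [[1.0, -0.001, -0.0], [-0.001, -1.0, -0.0], [-0.0, 0.0, -1.0]] [-0.32  0.39  1.13 -0.    1.62  1.26] w 0.40 g 0.0 [ 0.1 -0.8  0.1]
shift [-1.7  2.7 90.2] rz 0.011 j6 1.26
137 [ 0.66291468 -0.16580527  0.26462562] [ 0.62197073 -0.17378195  0.26272376] [ 0.714262   -0.16506118  0.47362684]
px(432,229) c [ 481. -495.] size [ 9. 48.] ang 90 z 0.021 rgb [203 163 104] 27
sc
px(300,245) c [428. -52.] size [ 37. 114.] ang 90 z 0.036 rgb [131 119 104] 335
```

```bash
python3 -m inch '[[[0,2,25,0,0,0],[0,0,30,0,0,0],[0,0,25,0,0,0],[0,0,10,0,0,0],[0,0,0,0,0,0]]]'
python3 -m inch '[[[0,0,0,0,0,0],[0,0,0,0,0,0],[0,0,0,0,0,0],[0,0,0,0,0,0],[0,0,0,0,0,0]]]'
python3 -m inch '[[[0,0,0,0,0,0],[0,0,0,0,0,0],[0,0,0,0,0,0],[0,0,0,0,0,0],[0,0,0,0,0,0]]]' -1 30
python3 -m inch '[[[0,0,0,0,0,0],[0,0,0,0,0,0],[0,0,0,0,0,0],[0,0,0,0,0,0],[0,0,0,0,0,0]]]'
python3 -c "
from h import *
st()
import numpy as np
r=.190
for i in range(0,17):
    t=.1*i;a=np.arctan2(110,-155)-t;print(round(t,1),np.round([r*np.cos(a)*1000+155,r*np.sin(a)*1000-110],1))"
```

```text
time_s: 49.9
ee_pos: [0.6448, -0.1673, 0.2395]
ee_rot: [1.0, -0.0, -0.002, -0.001]
contact_force: [0.7, -0.4, -0.1]
width: 0.397
grip_force: 0.0
time_s: 50.4
ee_pos: [0.646, -0.1675, 0.242]
ee_rot: [1.0, -0.0, 0.001, 0.0]
contact_force: [-0.1, -0.5, 0.2]
width: 0.4
grip_force: 0.0
time_s: 50.9
ee_pos: [0.6459, -0.1683, 0.2415]
ee_rot: [1.0, -0.0, 0.0, 0.001]
contact_force: [-0.8, -4.9, 1.5]
width: 0.129
grip_force: 29.4
time_s: 51.4
ee_pos: [0.6459, -0.1683, 0.2416]
ee_rot: [1.0, -0.0, 0.0, 0.001]
contact_force: [-1.0, -4.8, 2.7]
width: 0.127
grip_force: 29.5
51.4 [ 0.6459 -0.1683  0.2416] [[1.0, -0.001, 0.0], [-0.001, -1.0, -0.001], [0.0, 0.001, -1.0]] [-0.32  0.43  1.28 -0.    1.43  1.25] w 0.13 g 29.5 [-1.  -4.8  2.7]
0.0 [ 0.1 -0. ]
0.1 [11.8 14.9]
0.2 [25.  28.6]
0.3 [39.5 40.8]
0.4 [55.1 51.6]
0.5 [71.7 60.8]
0.6 [89.2 68.2]
0.7 [107.3  73.9]
0.8 [125.9  77.8]
0.9 [144.8  79.7]
1.0 [163.8  79.8]
1.1 [182.7  78. ]
1.2 [201.3  74.3]
1.3 [219.5  68.7]
1.4 [237.   61.4]
1.5 [253.7  52.3]
1.6 [269.4  41.7]
```

```bash
python3 -m inch '[[[0,-6,-7.5,0,0,0],[0,-6,-7.5,0,0,0],[0,-6.6,-6.8,0,0,0],[0,-6.6,-6.9,0,0,0],[0,-7.2,-6.1,0,0,0]]]' -1 40
python3 -m inch '[[[0,-7.2,-6.1,0,0,0],[0,-7.8,-5.4,0,0,0],[0,-7.8,-5.4,0,0,0],[0,-8.3,-4.6,0,0,0],[0,-8.3,-4.6,0,0,0]]]'
python3 -c "
from h import *
st()"
```

```text
time_s: 51.9
ee_pos: [0.6463, -0.1371, 0.277]
ee_rot: [1.0, -0.001, 0.001, 0.002]
contact_force: [-0.4, -7.1, 2.7]
width: 0.125
grip_force: 38.9
time_s: 52.4
ee_pos: [0.6468, -0.0975, 0.3045]
ee_rot: [1.0, -0.001, 0.002, 0.002]
contact_force: [-0.6, -7.2, 7.2]
width: 0.121
grip_force: 38.9
52.4 [ 0.6468 -0.0975  0.3045] [[1.0, -0.001, 0.004], [-0.001, -1.0, -0.004], [0.004, 0.004, -1.0]] [-0.21  0.38  1.22 -0.    1.54  1.36] w 0.12 g 38.9 [-0.6 -7.2  7.2]
```

```bash
python3 -m inch '[[[0,-8.7,-3.7,0,0,0],[0,-8.8,-3.7,0,0,0],[0,-9,-2.8,0,0,0],[0,-9,-2.9,0,0,0],[0,-9.3,-2,0,0,0]]]'
python3 -m inch '[[[0,-9.3,-2,0,0,0],[0,-9.4,-1,0,0,0],[0,-9.5,-0.9,0,0,0],[0,-9.5,0,0,0,0],[0,-9.5,0,0,0,0]]]'
python3 -m inch '[[[0,-9.4,0.9,0,0,0],[0,-9.4,0.9,0,0,0],[0,-9.3,1.8,0,0,0],[0,-9.3,1.9,0,0,0],[0,-9.1,2.8,0,0,0]]]'
python3 -c "
from h import *
st()"
```

```text
time_s: 52.9
ee_pos: [0.6474, -0.0507, 0.3195]
ee_rot: [1.0, -0.0, 0.003, 0.0]
contact_force: [1.6, -2.3, 7.3]
width: 0.124
grip_force: 42.4
time_s: 53.4
ee_pos: [0.6479, -0.0024, 0.3218]
ee_rot: [1.0, 0.0, 0.002, -0.0]
contact_force: [3.1, 0.2, 13.1]
width: 0.123
grip_force: 44.5
time_s: 53.9
ee_pos: [0.6479, 0.0448, 0.3131]
ee_rot: [1.0, 0.0, 0.002, -0.001]
contact_force: [7.4, -1.8, -1.9]
width: 0.119
grip_force: 43.1
53.9 [0.6479 0.0448 0.3131] [[1.0, 0.001, 0.004], [0.001, -1.0, 0.002], [0.004, -0.002, -1.0]] [0.   0.36 1.21 0.   1.56 1.57] w 0.12 g 43.1 [ 7.4 -1.8 -1.9]
```

```bash
python3 -m inch '[[[0.5,-9.1,2.8,0,0,0],[0.5,-8.7,3.6,0,0,0],[0.5,-8.8,3.7,0,0,0],[0.5,-8.3,4.5,0,0,0],[0,-8.4,4.6,0,0,0]]]'
python3 -m inch '[[[0,-7.8,5.3,0,0,0],[0,-7.5,5.1,0,0,0],[0,0,0,0,0,0],[0,0,0,0,0,0],[0,0,0,0,0,0]]]'
python3 -m inch '[[[0,0,0,0,0,0],[0,0,0,0,0,0],[0,0,0,0,0,0],[0,0,0,0,0,0],[0,0,0,0,0,0]]]'
python3 - <<'E'
from h import *
st()
a=robot.capture("scene");b=robot.capture("wrist")
cv2.imwrite("pics/tip.png",np.hstack([cv2.resize(a["image"][120:360,200:440],(400,400)),cv2.resize(b["image"],(400,300))[:300] if 0 else cv2.copyMakeBorder(cv2.resize(b["image"],(400,300)),0,100,0,0,cv2.BORDER_CONSTANT)])[:,:,::-1])
E
```

```text
time_s: 54.4
ee_pos: [0.648, 0.0872, 0.2932]
ee_rot: [1.0, 0.0, 0.0, -0.0]
contact_force: [4.7, 0.3, 1.0]
width: 0.123
grip_force: 43.2
time_s: 54.9
ee_pos: [0.6481, 0.1011, 0.2826]
ee_rot: [1.0, -0.0, 0.0, 0.0]
contact_force: [5.4, -0.6, 0.5]
width: 0.123
grip_force: 44.2
time_s: 55.4
ee_pos: [0.6481, 0.1011, 0.2826]
ee_rot: [1.0, -0.0, 0.0, 0.0]
contact_force: [5.4, -1.8, -0.3]
width: 0.121
grip_force: 44.2
55.4 [0.6481 0.1011 0.2826] [[1.0, -0.001, 0.0], [-0.001, -1.0, -0.001], [0.0, 0.001, -1.0]] [ 0.09  0.39  1.25 -0.    1.51  1.66] w 0.12 g 44.2 [ 5.4 -1.8 -0.3]
```

View pics/tip.png

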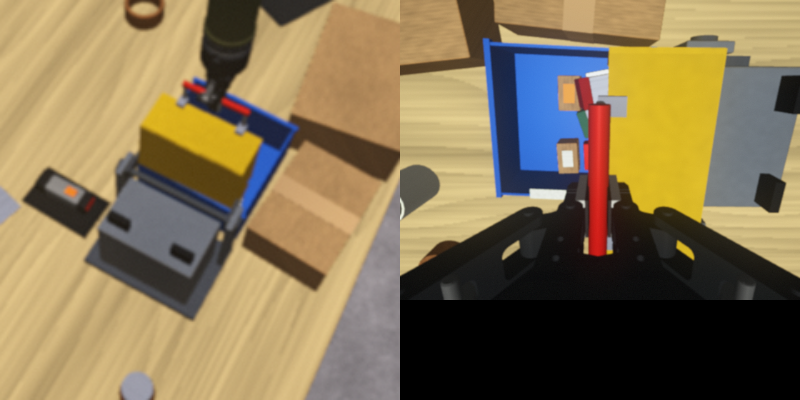

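The items are in the tote and the skip is fully over. I'll bring it back along the same arc, holding it all the way.

```bash
python3 -m inch '[[[0,7.5,-5.1,0,0,0],[0,7.8,-5.3,0,0,0],[0,8.4,-4.6,0,0,0],[0,8.3,-4.5,0,0,0],[0,8.8,-3.7,0,0,0]]]'
python3 -m inch '[[[0,8.7,-3.6,0,0,0],[0,9.1,-2.8,0,0,0],[0,9.1,-2.8,0,0,0],[0,9.3,-1.9,0,0,0],[0,9.3,-1.8,0,0,0]]]'
python3 -m inch '[[[0,9.4,-0.9,0,0,0],[0,9.4,-0.9,0,0,0],[0,9.5,0,0,0,0],[0,9.5,0,0,0,0],[0,9.5,0.9,0,0,0]]]'
python3 -m inch '[[[0,9.4,1,0,0,0],[0,9.3,2,0,0,0],[0,9.3,2,0,0,0],[0,9,2.9,0,0,0],[0,9,2.8,0,0,0]]]'
```

```text
time_s: 56.0
ee_pos: [0.6477, 0.0628, 0.3062]
ee_rot: [1.0, 0.0, -0.0, -0.002]
contact_force: [4.0, 5.1, 1.5]
width: 0.12
grip_force: 43.2
time_s: 56.5
ee_pos: [0.6471, 0.0172, 0.3203]
ee_rot: [1.0, 0.0, -0.0, -0.002]
contact_force: [1.5, 4.6, 5.8]
width: 0.125
grip_force: 42.9
time_s: 57.0
ee_pos: [0.6465, -0.0317, 0.3202]
ee_rot: [1.0, 0.0, -0.001, -0.001]
contact_force: [-0.8, 0.9, 6.0]
width: 0.119
grip_force: 44.6
time_s: 57.5
ee_pos: [0.646, -0.0789, 0.3087]
ee_rot: [1.0, -0.0, -0.002, -0.0]
contact_force: [-5.0, 1.4, 2.7]
width: 0.119
grip_force: 45.0
```

```bash
python3 - <<'E'
from h import *
b=robot.capture("wrist");a=robot.capture("top")
cv2.imwrite("pics/ret.png",np.hstack([cv2.resize(a["image"][120:240,190:340],(400,320)),cv2.resize(b["image"],(400,320))])[:,:,::-1])
E
```

```text
(no output)
```

View pics/ret.png

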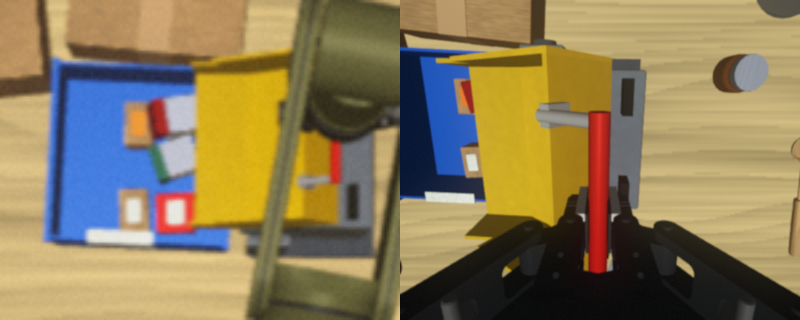

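The tote shows carton_b, both tins, carton_a and case_a; case_b is probably hidden under the skip's lip. I'll continue down slowly.

```bash
python3 -m inch '[[[0,8.8,3.7,0,0,0],[0,8.7,3.7,0,0,0],[0,8.3,4.6,0,0,0],[0,8.3,4.6,0,0,0],[0,7.8,5.4,0,0,0]]]'
python3 -m inch '[[[0,7.8,5.4,0,0,0],[0,7.2,6.1,0,0,0],[0,3.6,3,0,0,0],[0,3.6,3,0,0,0],[0,3.3,3.5,0,0,0]]]'
python3 -m inch '[[[0,3.3,3.4,0,0,0],[0,3.3,3.4,0,0,0],[0,3.3,3.4,0,0,0],[0,3,3.7,0,0,0],[0,2,2.5,0,0,0]]]'
python3 -m inch '[[[0,2,2.5,0,0,0],[0,1.5,2,0,0,0],[0,1.5,2,0,0,0],[0,1,1.5,0,0,0],[0,1,1.5,0,0,0]]]'
python3 -m inch '[[[0,0,0,0,0,0],[0,0,0,0,0,0],[0,0,0,0,0,0],[0,0,0,0,0,0],[0,0,0,0,0,0]]]'
```

```text
time_s: 58.1
ee_pos: [0.6455, -0.1208, 0.2861]
ee_rot: [1.0, -0.0, -0.003, 0.0]
contact_force: [-5.5, -1.2, 2.7]
width: 0.126
grip_force: 45.9
time_s: 58.6
ee_pos: [0.6452, -0.1458, 0.2646]
ee_rot: [1.0, -0.0, -0.003, -0.0]
contact_force: [-6.5, -0.8, -0.4]
width: 0.125
grip_force: 46.7
time_s: 59.1
ee_pos: [0.6452, -0.161, 0.248]
ee_rot: [1.0, -0.0, -0.003, -0.0]
contact_force: [-5.9, -0.5, -0.1]
width: 0.124
grip_force: 46.7
time_s: 59.6
ee_pos: [0.6451, -0.1679, 0.2386]
ee_rot: [1.0, -0.0, -0.003, -0.0]
contact_force: [-6.1, -1.5, -1.6]
width: 0.122
grip_force: 47.0
time_s: 60.1
ee_pos: [0.6451, -0.168, 0.2384]
ee_rot: [1.0, -0.0, -0.003, 0.0]
contact_force: [-5.5, -0.7, -2.1]
width: 0.12
grip_force: 47.0
```

```bash
python3 -m inch '[[[0,0,1,0,0,0],[0,0,1,0,0,0],[0,0,1,0,0,0],[0,0,0,0,0,0],[0,0,0,0,0,0]]]'
python3 -m inch '[[[0,0,1,0,0,0],[0,0,1,0,0,0],[0,0,0,0,0,0],[0,0,0,0,0,0],[0,0,0,0,0,0]]]'
```

```text
time_s: 60.6
ee_pos: [0.6452, -0.1683, 0.2379]
ee_rot: [1.0, -0.0, -0.002, 0.001]
contact_force: [-8.4, -0.6, 9.1]
width: 0.124
grip_force: 48.0
time_s: 61.1
ee_pos: [0.6452, -0.1684, 0.2379]
ee_rot: [1.0, -0.0, -0.002, 0.001]
contact_force: [-10.8, -1.0, 15.9]
width: 0.124
grip_force: 48.6
```

```bash
python3 -m inch '[[[0,0,-1.5,0,0,0],[0,0,-1.5,0,0,0],[0,0,0,0,0,0],[0,0,0,0,0,0],[0,0,0,0,0,0]]]' 
python3 -m inch '[[[0,0,0,0,0,0],[0,0,0,0,0,0],[0,0,0,0,0,0],[0,0,0,0,0,0],[0,0,0,0,0,0]]]' -0.2
python3 -m inch '[[[0,0,-20,0,0,0],[0,0,-45,0,0,0],[0,0,-45,0,0,0],[-20,0,-20,0,0,0],[-45,0,0,0,0,0]]]'
python3 -m inch '[[[-45,0,0,0,0,0],[-45,0,0,0,0,0],[-45,0,0,0,0,0],[0,0,0,0,0,0],[0,0,0,0,0,0]]]' 1
python3 - <<'E'
from h import *
st();a=robot.capture("top");P=cloud(a);cv2.imwrite("pics/tote.png",cv2.resize(a["image"][110:290,190:370],(600,600),interpolation=cv2.INTER_CUBIC)[:,:,::-1])
print('sc');blobs(P,a['image'],.022,.05,.33,.50,-.12,-.005)
I=a["image"].astype(int);h=cv2.cvtColor(a["image"],cv2.COLOR_RGB2HSV)
X,Y,Z=P[...,0],P[...,1],P[...,2]
k=(I[...,0]>130)&(I[...,1]<60)&(Z>.2)&(Y<-.1)&(Y>-.2);print("bar",k.sum(),np.median(P[k],0))
b=robot.capture("scene");Q=cloud(b);blobs(Q,b['image'],.022,.05,.33,.50,-.12,-.005)
w=(b["image"].min(-1)>170)&(Q[...,2]>.06)&(Q[...,2]<.12)&(Q[...,1]>.05)&(Q[...,1]<.3)&(Q[...,0]>.4)&(Q[...,0]<.6);print("label",Q[w].mean(0))
E
```

```text
time_s: 61.6
ee_pos: [0.6451, -0.1683, 0.238]
ee_rot: [1.0, -0.0, -0.003, 0.0]
contact_force: [-7.1, -2.1, 4.6]
width: 0.12
grip_force: 47.5
time_s: 62.1
ee_pos: [0.6481, -0.1674, 0.2385]
ee_rot: [1.0, 0.0, 0.0, -0.0]
contact_force: [-0.3, 0.8, -0.8]
width: 0.397
grip_force: 0.0
time_s: 62.6
ee_pos: [0.5869, -0.1683, 0.3724]
ee_rot: [1.0, 0.001, 0.005, 0.002]
contact_force: [-0.6, 0.2, -0.3]
width: 0.4
grip_force: 0.0
time_s: 63.1
ee_pos: [0.4474, -0.1674, 0.3696]
ee_rot: [1.0, -0.001, 0.001, 0.0]
contact_force: [-0.2, -0.7, -0.5]
width: 1.002
grip_force: 0.0
63.1 [ 0.4474 -0.1674  0.3696] [[1.0, -0.001, 0.002], [-0.001, -1.0, -0.001], [0.002, 0.001, -1.0]] [-0.45  0.09  1.45  0.    1.6   1.13] w 1.00 g 0.0 [-0.2 -0.7 -0.5]
sc
px(301,246) c [426. -52.] size [ 37. 111.] ang 89 z 0.036 rgb [122 110  96] 360
bar 54 [ 0.64063857 -0.16589547  0.26332095]
px(238,233) c [425. -52.] size [ 39. 118.] ang 89 z 0.037 rgb [107  90  78] 399
label [0.54684646 0.16759395 0.10281984]
```

View pics/tote.png

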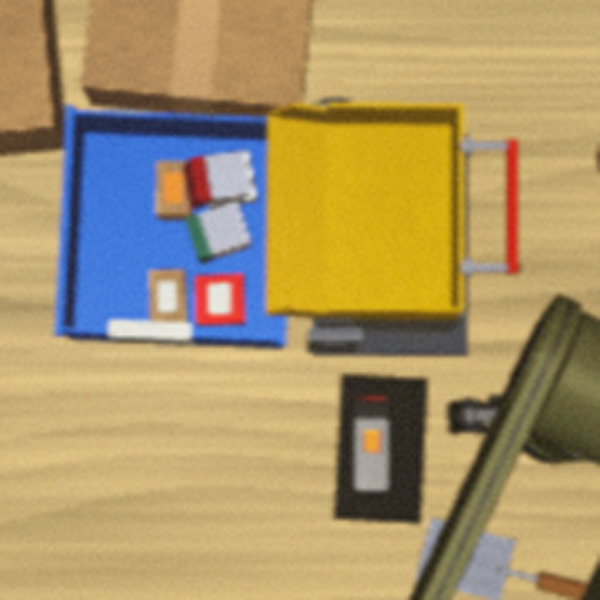

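The skip is back upright and empty. Five items show in the tote, with case_b presumably beneath tin_a. I'll check that by depth and move over the scanner.

```bash
python3 -m inch '[[[-7,-38,30,0,0,0],[-7,-38,40,0,0,0],[-7,-38,45,0,0,0],[0,0,45,0,0,0],[0,0,45,0,0,0]]]' >/dev/null
python3 -m inch '[[[0,0,35,0,0,0],[0,0,0,0,0,0],[0,0,0,0,0,0],[0,0,0,0,0,0],[0,0,0,0,0,0]]]' >/dev/null
python3 - <<'E'
from h import *
st();s=robot.read_state();c=robot.capture("wrist");P=cloud(c,s);cv2.imwrite("pics/w5.png",c["image"][:,:,::-1])
blobs(P,c["image"],.020,.045,.35,.51,-.12,.02,200)
h=cv2.cvtColor(c["image"],cv2.COLOR_RGB2HSV)
k=(h[...,2]<70)&(P[...,2]<.012)&(P[...,2]>0)&(abs(P[...,1]+.06)<.08)&(P[...,0]>.33)&(P[...,0]<.53)
n,l,stt,_=cv2.connectedComponentsWithStats(k.astype(np.uint8));i=1+np.argmax(stt[1:,4]);q=P[l==i];print("mat",cv2.minAreaRect((q[:,:2]*1000).astype(np.float32)))
goto(.426,-.052,.009,89)
b=robot.capture("scene");Q=cloud(b);a=robot.capture("top");T=cloud(a);
for n,A,im in(("sc",Q,b),("top",T,a)): blobs(A,im["image"],.012,.085,.55,.75,.045,.24,10)
# mat corners read off tote.png, plane z=.004
K=a["mtx"];M=R.from_quat(a["rotation"]).as_matrix();pp=[]
for u,v in((343,377),(427,380),(420,521),(335,517)):
    d=M@np.array([(u/3.3333+190-K[0,2])/K[0,0],(v/3.3333+110-K[1,2])/K[1,1],1]);t=(.004-a["xyz"][2])/d[2];pp.append((a["xyz"]+t*d)[:2])
print(np.round(pp,4),np.mean(pp,0))
E
```

```text
64.2 [ 0.4308 -0.0637  0.1417] [[1.0, -0.0, 0.004], [-0.0, -1.0, -0.001], [0.004, 0.001, -1.0]] [-0.24  0.21  1.91  0.    1.01  1.33] w 1.00 g 0.0 [ 0.8 -0.1 -0.1]
px(261,202) c [425. -52.] size [ 37. 116.] ang 89 z 0.033 rgb [100  89  77] 6038
mat ((432.3489074707031, -63.58460998535156), (87.93936920166016, 148.14093017578125), 86.65261840820312)
shift [ -5.  -11.8 132.5] rz 0.017 j6 1.33
px(313,203) c [587. 159.] size [55. 28.] ang 1 z 0.049 rgb [188 167 145] 130
px(344,225) c [701. 121.] size [56. 93.] ang 4 z 0.052 rgb [168 140 124] 154
px(252,170) c [703. 101.] size [46. 59.] ang 11 z 0.080 rgb [158 145 140] 669
px(240,198) c [587. 154.] size [51. 35.] ang 0 z 0.049 rgb [185 164 142] 173
px(255,199) c [587. 101.] size [48. 49.] ang 90 z 0.036 rgb [212 110 115] 231
[[ 0.5063 -0.0242]
 [ 0.503  -0.1105]
 [ 0.3589 -0.102 ]
 [ 0.3632 -0.0153]] [ 0.43285164 -0.06298202]
```

View pics/w5.png

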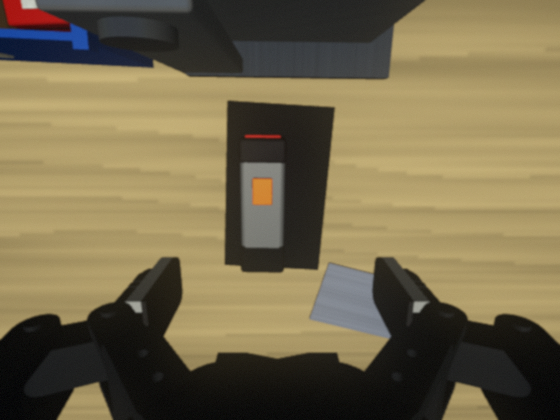

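The scanner lies at (262,200), about 10 mm off the mat's middle and nearly parallel to x. tin_a's top is at 80 mm, so it rests on case_b and all six items are in the tote. I'll grasp the scanner.

```bash
python3 -m inch '[[[-5,-11,30,0,0,0.017],[0,0,35,0,0,0],[0,0,35,0,0,0],[0,0,20,0,0,0],[0,0,10,0,0,0]]]' >/dev/null
python3 -m inch '[[[0,0,0,0,0,0],[0,0,0,0,0,0],[0,0,0,0,0,0],[0,0,0,0,0,0],[0,0,0,0,0,0]]]' 
python3 -c "
from h import *
goto(.425,-.052,.010,89)"
```

```text
time_s: 65.35
ee_pos: [0.4243, -0.0523, 0.0106]
ee_rot: [1.0, -0.009, 0.001, 0.0]
contact_force: [0.2, -0.3, -0.7]
width: 0.998
grip_force: 0.0
shift [ 0.7 -0.3  0.6] rz 0.000 j6 1.37
```

```bash
python3 -m inch '[[[0,0,0,0,0,0],[0,0,0,0,0,0],[0,0,0,0,0,0],[0,0,0,0,0,0],[0,0,0,0,0,0]]]' -1 70
python3 -m inch '[[[0,0,-15,0,0,0],[0,0,-30,0,0,0],[0,0,-25,0,0,0.026],[0,-20,0,0,0,0],[0,-35,0,0,0,0]]]'
python3 -m inch '[[[0,-40,0,0,0,0],[0,-40,0,0,0,0],[0,-40,0,0,0,0],[0,-35,0,0,0,0],[0,-16,0,0,0,0]]]'
python3 -m inch '[[[0,0,0,0,0,0],[0,0,0,0,0,0],[0,0,0,0,0,0],[0,0,0,0,0,0],[0,0,0,0,0,0]]]'
python3 - <<'E'
from h import *
st();goto(.433,.174,.048,87.5)
s=robot.read_state();c=robot.capture("wrist");P=cloud(c,s);cv2.imwrite("pics/w6.png",c["image"][:,:,::-1])
h=cv2.cvtColor(c["image"],cv2.COLOR_RGB2HSV)
X,Y,Z=P[...,0],P[...,1],P[...,2]
k=(h[...,0]>100)&(h[...,0]<125)&(h[...,1]>120)&(Z>.09)&(Z<.11)&(X<.56);q=P[k];print("rim",len(q),np.polyfit(q[:,1],q[:,0],1) if len(q) else 0)
w=(c["image"].min(-1)>140)&(Z>.03)&(Z<.12)&(X>.52)&(X<.57)&(Y>.1)&(Y<.23);q=P[w];print("label",len(q),q.mean(0) if len(q) else 0,q.min(0),q.max(0))
E
```

```text
time_s: 65.85
ee_pos: [0.4237, -0.0522, 0.0101]
ee_rot: [1.0, -0.009, 0.0, 0.0]
contact_force: [-0.9, -0.2, 5.4]
width: 0.406
grip_force: 70.0
time_s: 66.35
ee_pos: [0.4272, 0.002, 0.0807]
ee_rot: [1.0, -0.023, 0.001, 0.0]
contact_force: [1.1, -0.1, -1.8]
width: 0.405
grip_force: 70.1
time_s: 66.85
ee_pos: [0.4334, 0.1763, 0.0796]
ee_rot: [1.0, -0.02, 0.0, -0.0]
contact_force: [0.4, -1.1, -1.5]
width: 0.405
grip_force: 70.1
time_s: 67.35
ee_pos: [0.4334, 0.1727, 0.0798]
ee_rot: [1.0, -0.022, -0.0, 0.0]
contact_force: [0.2, 0.5, -1.8]
width: 0.407
grip_force: 70.2
67.35 [0.4334 0.1727 0.0798] [[0.999, -0.045, -0.0], [-0.045, -0.999, -0.0], [-0.0, 0.0, -1.0]] [ 0.29  0.34  1.93 -0.    0.88  1.9 ] w 0.41 g 70.2 [ 0.2  0.5 -1.8]
shift [-0.4 -1.3 31.8] rz -0.001 j6 1.90
rim 277 [0.02421809 0.53533531]Traceback (most recent call last):
  File "<stdin>", line 7, in <module>
    return umr_minimum(a, axis, None, out, keepdims, initial, where)
ValueError: zero-size array to reduction operation minimum which has no identity
```

View pics/w6.png

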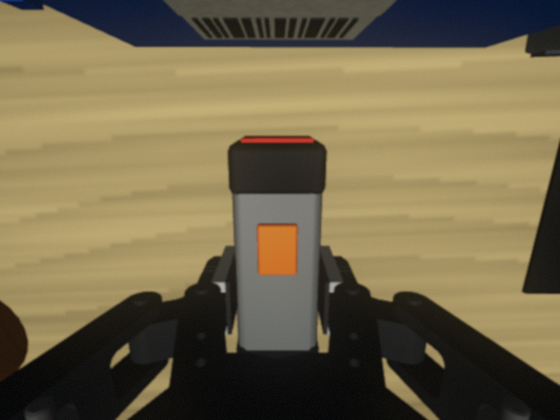

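The scanner (277,240) is in line with the label (280,25) and square to the tote's face. I'll lower it and hold.

```bash
python3 -m inch '[[[0,0,14,0,0,0],[0,0,12,0,0,0],[0,0,6,0,0,0],[0,0,0,0,0,0],[0,0,0,0,0,0]]]' >/dev/null
for i in 1 2 3 4; do python3 -m inch '[[[0,0,0,0,0,0],[0,0,0,0,0,0],[0,0,0,0,0,0],[0,0,0,0,0,0],[0,0,0,0,0,0]]]'; done
python3 - <<'E'
from h import *
s=robot.read_state();c=robot.capture("wrist");P=cloud(c,s)
I=c["image"];print(np.round(s["ee_pos"],4))
blobs(P,I,.052,.08,.36,.5,.13,.22,200)
E
```

```text
time_s: 68.4
ee_pos: [0.4334, 0.1736, 0.0479]
ee_rot: [1.0, -0.022, 0.0, -0.0]
contact_force: [-0.2, -0.1, -0.8]
width: 0.406
grip_force: 70.2
time_s: 68.9
ee_pos: [0.4334, 0.1736, 0.0478]
ee_rot: [1.0, -0.022, -0.0, 0.0]
contact_force: [-0.1, 0.0, -1.2]
width: 0.406
grip_force: 70.2
time_s: 69.4
ee_pos: [0.4334, 0.1736, 0.0478]
ee_rot: [1.0, -0.022, -0.0, -0.0]
contact_force: [-0.0, 0.2, -1.3]
width: 0.407
grip_force: 70.2
time_s: 69.9
ee_pos: [0.4334, 0.1736, 0.0478]
ee_rot: [1.0, -0.022, 0.0, -0.0]
contact_force: [0.2, 0.1, -2.3]
width: 0.404
grip_force: 70.2
[0.4334 0.1736 0.0478]
px(276,243) c [445. 174.] size [99. 60.] ang 12 z 0.071 rgb [99 86 74] 20753
```

```bash
python3 -m inch '[[[0,0,-20,0,0,0],[0,0,-14,0,0,0.016],[0,25,0,0,0,0],[0,38,0,0,0,0],[0,38,0,0,0,0]]]'
python3 -m inch '[[[0,38,0,0,0,0],[0,38,0,0,0,0],[0,35,0,0,0,0],[0,24,0,0,0,0],[0,0,0,0,0,0]]]'
python3 -m inch '[[[0,0,0,0,0,0],[0,0,0,0,0,0],[0,0,0,0,0,0],[0,0,0,0,0,0],[0,0,0,0,0,0]]]'
python3 -c "
from h import *
st();goto(.4315,-.063,.0115,86.65)"
```

```text
time_s: 70.45
ee_pos: [0.4275, 0.0721, 0.0821]
ee_rot: [1.0, -0.029, 0.0, -0.0]
contact_force: [1.0, -0.7, -1.0]
width: 0.408
grip_force: 70.3
time_s: 70.95
ee_pos: [0.4198, -0.0646, 0.082]
ee_rot: [1.0, -0.031, 0.0, 0.0]
contact_force: [-0.5, 0.1, -1.2]
width: 0.406
grip_force: 70.3
time_s: 71.45
ee_pos: [0.4195, -0.0613, 0.0818]
ee_rot: [1.0, -0.029, -0.0, -0.0]
contact_force: [-0.3, -0.4, -2.2]
width: 0.403
grip_force: 70.3
71.45 [ 0.4195 -0.0613  0.0818] [[0.998, -0.058, -0.0], [-0.058, -0.998, 0.0], [-0.0, -0.0, -1.0]] [-0.24  0.29  2.01  0.    0.84  1.38] w 0.40 g 70.3 [-0.3 -0.4 -2.2]
shift [12.1  1.  70.3] rz 0.001 j6 1.38
```

```bash
python3 -m inch '[[[12,1,15,0,0,0],[0,0,20,0,0,0],[0,0,18,0,0,0],[0,0,10,0,0,0],[0,0,5,0,0,0]]]'
python3 -m inch '[[[0,0,2,0,0,0],[0,0,1,0,0,0],[0,0,0,0,0,0],[0,0,0,0,0,0],[0,0,0,0,0,0]]]'
python3 -m inch '[[[0,0,0,0,0,0],[0,0,0,0,0,0],[0,0,0,0,0,0],[0,0,0,0,0,0],[0,0,0,0,0,0]]]'
```

```text
time_s: 71.95
ee_pos: [0.4309, -0.0634, 0.013]
ee_rot: [1.0, -0.029, -0.001, -0.0]
contact_force: [0.2, -0.6, -2.2]
width: 0.405
grip_force: 70.3
time_s: 72.45
ee_pos: [0.4317, -0.0638, 0.0112]
ee_rot: [1.0, -0.03, 0.001, 0.0]
contact_force: [-0.2, 0.9, -1.0]
width: 0.408
grip_force: 70.3
time_s: 72.95
ee_pos: [0.4314, -0.0637, 0.0108]
ee_rot: [1.0, -0.03, -0.0, -0.0]
contact_force: [0.1, 0.3, -1.6]
width: 0.404
grip_force: 70.3
```

```bash
python3 -m inch '[[[0,0,0,0,0,0],[0,0,0,0,0,0],[0,0,0,0,0,0],[0,0,0,0,0,0],[0,0,0,0,0,0]]]' 0.5
python3 -m inch '[[[0,0,-20,0,0,0],[0,0,-35,0,0,0],[0,0,-45,0,0,0],[0,0,-45,0,0,0],[0,0,-45,0,0,0]]]' >/dev/null
python3 -m inch '[[[0,40,0,0,0,0],[0,45,0,0,0,0],[0,45,0,0,0,0],[0,45,0,0,0,0],[0,0,0,0,0,0]]]' >/dev/null
python3 -m inch '[[[0,0,0,0,0,0],[0,0,0,0,0,0],[0,0,0,0,0,0],[0,0,0,0,0,0],[0,0,0,0,0,0]]]'
python3 - <<'E'
from h import *
a=robot.capture("top");P=cloud(a);b=robot.capture("scene");Q=cloud(b)
for A,im in((P,a),(Q,b)): blobs(A,im['image'],.022,.05,.33,.51,-.13,-.005)
cv2.imwrite("pics/end.png",np.hstack([cv2.resize(a["image"][110:290,190:370],(400,400)),cv2.resize(b["image"][120:360,200:440],(400,400))])[:,:,::-1])
E
```

```text
time_s: 73.45
ee_pos: [0.4314, -0.0637, 0.0108]
ee_rot: [1.0, -0.03, 0.0, 0.0]
contact_force: [-0.1, -0.8, -1.3]
width: 0.746
grip_force: 0.0
time_s: 74.95
ee_pos: [0.4211, -0.2374, 0.2009]
ee_rot: [1.0, -0.029, 0.0, -0.0]
contact_force: [-0.5, -0.5, -0.2]
width: 0.751
grip_force: 0.0
px(304,244) c [434. -64.] size [ 37. 115.] ang 87 z 0.036 rgb [124 111  96] 365
px(238,237) c [434. -64.] size [ 40. 117.] ang 87 z 0.037 rgb [103  86  75] 411
```

View pics/end.png

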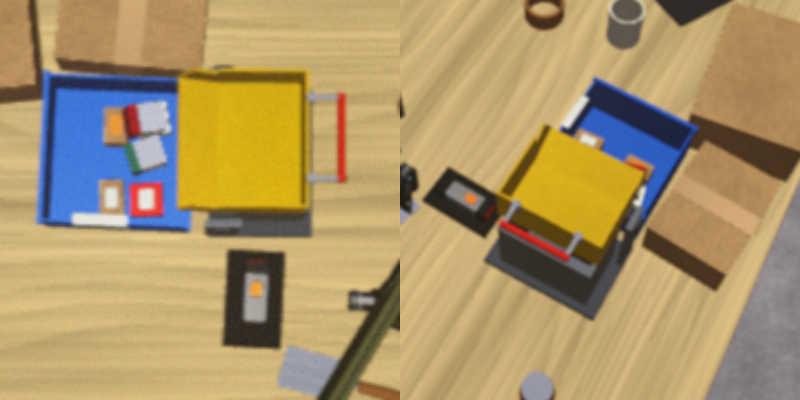

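The scanner (255,298) is centred on its mat, the skip is upright and empty, and the items are in the tote. I'm handing the job in.

```bash
python3 -c "
from cell import robot
print(robot.close_job())"
```

```text
the job is handed in; nothing more can be done
None
```

The job is handed in at about 75 s: all six items were poured into the tote (case_b inferred from depth to be under tin_a, not seen directly), the skip was eased back upright, the label was faced for about 2 s from roughly 5 cm, and the scanner was laid back on the middle of its mat; no verdict came back.

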